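# Fetch the ink reservoir's filler plug with sprung tongs and bed it

### The job

The filler plug of the ink reservoir has dropped into one of the narrow wells of the brush washer: take the sprung tongs from their stand, squeeze them shut on the plug's tab, lift it out and put it peg-down into the reservoir's filler hole, without touching the plug with the gripper itself. Push it with the tongs, against the stiff seal, fully home until its flange lies on the boss, and bed it there with a steady push of about 15 N for half a second (squeezing the earthenware plug with more than 25 N a side, or pushing it into the reservoir with more than 25 N, breaks it). Then let go of the plug, stand the tongs back upright in their cell and leave everything else where it is, including what lies in the other wells.

Things in the scene. Friction and masses are not known exactly. Their poses are not given: they have to be found in the camera images.
- tongs: Sprung parallel steel tongs, loose, 80 g, standing on their tips in the stand. Origin: midway between the open tips, at their lower ends; z up along the legs, y the closing line. Two straight legs 134 high, 14 wide (x), 5 thick (y), with a small guide block between their tops (z 120 to 134). The -y leg is fixed to it, the +y leg slides. Open, the legs' inner faces are 18 apart, the outer faces 28.
- tongs_grip (a point): Midway between the two black rubber grip pads on the outside of the tongs' legs; when open; 100 above the tips, axes as the tongs'. Pads 16 wide (x), 36 high (82 to 118 above the tips); 34 over both pads when open, 26 when shut on the plug's tab. Pressed, the legs close staying parallel, tips moving as much as pads.
- jaw (a joint): Travel of the tongs' sliding leg towards the fixed one: 0 open, 0.008 shut on the plug's tab, 0.011 stop, nothing between. Spring: 8 N before it moves, 0.5 N more per mm. So a grip under 8 N carries the tongs open; on the tab the spring takes 12 N of the grip, the rest squeezes the tab.
- plug: Unglazed earthenware filler plug, loose, 30 g, standing upright in a well. Origin: centre of the underside of its peg; z up. Round peg 12 diameter, z 0 to 12, foot tapered over 2; round flange 20 diameter, z 12 to 16; upright tab 14 (x) by 10 (y), z 16 to 32, to be gripped across its 10 (y). The tong tips may rest and press on the flange.
- washer: White ceramic brush washer, fixed: block 104 (x) by 52 (y) by 80 high with three open wells in a row at x = -32, 0, 32, each 24 (x) by 36 (y), 70 deep (floor 10 above the table). Origin: centre of its underside. The wells hold, in any order, the plug, an ink stub and a brass ferrule; the plug's y is along the washer's y within 0.1 rad.
- reservoir: Ink reservoir, fixed: black tank 110 by 86 by 44 high with a small tap on its -x side and a square steel boss 56 by 56 on top, upper face 66 above the table. Origin: centre of its underside.
- seat (a point): Centre of the mouth of the filler hole, on the boss's upper face: hole 15 diameter, chamfered. A stiff black seal disc fills it 6 below the face; the plug's peg pushes it down (about 6 N, steady; it stays where it is pushed) for 6 until the flange lies on the boss. Home, the plug's origin is 12 below this point.
- stand: Wooden tong stand, fixed: block 76 (x) by 56 (y) by 70 high, floor 8 above the table. Origin: centre of its underside. Two open cells: the narrower at x = +19 is the tongs', the wider at x = -15 is empty.
- cell (a point): Centre of the mouth of the tongs' cell, 70 above the table; cell 22 (x) by 40 (y), 62 deep. The tongs stand here with their y along the cell's y.
- ink_stub: Bystander: stub of ink stick 14 by 18 by 30 high, in a well. Origin at its underside.
- ferrule: Bystander: brass ring 18 diameter, 14 high, in a well. Origin at its underside.
- bowl: Bystander: white bowl, 116 diameter, 60 high. Origin at its underside.
- dish: Bystander: white dish, 100 diameter, 18 high. Origin at its underside.
- ink_bottle: Bystander: black ink bottle, 56 diameter, 140 high. Origin at its underside.
- cup: Bystander: white cup, 68 diameter, 80 high. Origin at its underside.
- brush: Bystander: brush 190 long, lying along its x. Origin near its middle.
- paperweight: Bystander: steel bar 26 by 120 by 18 high. Origin at its underside.
Mind the look-alikes: they are no part of the job. Leave any purple look-alike of the washer alone.

How it is judged:
On the way, in this order (a step that is already met when the one before it is completed fails the run):
1. the plug is held by the tongs, lifted clear above the washer's wells (z of plug in the frame of washer above 0.081 m and contact force between tongs and plug above 1 N), for 0.1 s.
2. the plug is home in the filler hole and is bedded with a push of more than 10 N, held 0.3 s (z of plug in the frame of seat below -0.0105 m and horizontal distance between plug and seat below 0.003 m and angle between plug's own z axis and vertical below 0.1 rad and contact force between plug and reservoir above 10 N and contact force between tongs and plug above 5 N), for 0.3 s.
At the end, for the whole second after the job is handed in: The plug is home in the filler hole (its origin at least 10.5 mm below the hole's mouth, within 3 mm of its axis, within 0.1 rad of upright); the tongs stand in their cell of the stand, tips within 7 mm of its floor, within 0.3 rad of upright; both released and at rest (under 0.02 m/s) (z of plug in the frame of seat below -0.0105 m and horizontal distance between plug and seat below 0.003 m and angle between plug's own z axis and vertical below 0.1 rad and z of tongs in the frame of cell below -0.055 m and x of tongs in the frame of cell between -0.011 and 0.011 m and y of tongs in the frame of cell between -0.02 and 0.02 m and angle between tongs's own z axis and vertical below 0.3 rad and linear speed of each of tongs, plug below 0.02 m/s); the robot touches nothing.
It fails at once if the tongs squeeze the plug with more than 25 N a side (50 N in all, or 75 N in all while it is pushed into the reservoir) ((contact force between tongs and plug above 50 N and contact force between plug and reservoir below 1 N) or contact force between tongs and plug above 75 N).
It fails at once if the plug is pushed into the reservoir with more than 25 N (contact force between plug and reservoir above 25 N).
It fails at once if the gripper touches the plug (contact force between the fingers and plug above 0.5 N).
It fails at once if a bystander is moved by more than 30 mm, or the ink stub or ferrule by more than 20 mm (distance of any of bowl, dish, ink_bottle, cup, brush, paperweight from where it was at the start of the episode above 0.03 m or distance of any of ink_stub, ferrule from where it was at the start of the episode above 0.02 m).
It also fails if it takes over 72 s, if anything falls off the work surface, if the arm or the gripper's body presses on something with over 40 N, if the wrist force passes 120 N, or if a joint passes its speed limit or range.

### The arm

A 6-joint arm with a two-finger parallel gripper is mounted at the origin on the work surface. World frame = base frame: x ahead of the robot, y to its left, z up, the work surface at z = 0. Lengths are in m, angles in rad, forces in N, time in s.
With the tool pointing down it reaches from about 0.35 to 0.975 m from the base axis. Payload 7.1 kg.
Tool frame: the origin (TCP) lies midway between the tips of the shut fingers; the grasp point (between the pads) lies 19 mm behind it; z points along the fingers, x is the direction in which the jaws open and shut, and the axes are right-handed (so a half turn about z gives the same grasp; the last joint's range is limited). The gripper opens to 88 mm and grips with 3 to 60 N. Pads are 20 mm wide; open, the fingers measure 115 mm over their backs; the gripper's body (75 mm by 178 mm) begins 61 mm behind the grasp point.
Start: joints at [1.311, 0.423, 1.63, -0, 1.089, -0.019], TCP at [0.149, 0.607, 0.19] pointing down, gripper open.
Joint ranges: [-3, 3], [-0.9, 2.11], [0.09, 2.58], [-1.31, 4.45], [0.11, 2.69], [-2.54, 2.54]. Speed limits (rad/s): [2.39, 2.39, 3.01, 3.14, 3.14, 3.14].

### API

Orientations are given as a unit quaternion [w, x, y, z].
In Python, from station import move_pose, movel, movej, command_gripper, wait, inverse_kinematics, read_camera, camera_info, MotionError, job_done, get_time, get_joint_pos, get_qvel, get_effort, get_tcp_pos, get_ee_rot, get_ft_force, get_ft_torque, get_grip_width gives the robot as it stands. Calls block until the motion is done:
- move_pose(position, orientation): joint-space move of the TCP to a pose.
- movel(position, frame=None, v=0.15, until_force=None): straight line of the TCP; frame=None keeps the orientation; v is the mean speed in m/s. With until_force (N) it stops when the force on the tool has changed by that much, and returns True; else False.
- movej(angles): joint-space move.
- command_gripper(opening): opening from 0.0 (shut) to 1.0 (fully open); the grip force is fixed at half the most; returns when the fingers have stopped.
- wait(seconds).
- inverse_kinematics(position, orientation): joint angles nearest the present ones, or None.
- read_camera(name): name is "scene" or "top"; returns the picture (420x560x3 uint8, red, green, blue); there is no depth.
- camera_info(name): a dict with "intrinsics" (3x3 intrinsics, pixels), "T" (4x4, takes a point from camera to world coordinates). Camera axes: x right, y up, looking along -z (the intrinsics and any distortion apply to the point x, -y, -z); pixel columns grow to the right and rows downward; lengths in m; the calibration is good to about 2 mm. A picture is of the moment at which its call begins. camera_info takes no time and is no camera call.
A pose or a line that the arm cannot do raises MotionError and nothing moves.
- job_done(): hands the job in, once; it reports no verdict.
Readings, each from a call of its own:
- get_time(): time.
- get_joint_pos(): joint angles.
- get_qvel(): joint speeds.
- get_effort(): joint torques, N m.
- get_tcp_pos(): TCP position.
- get_ee_rot(): TCP orientation.
- get_ft_force(): force on the tool from outside, world axes, zero at the start.
- get_ft_torque(): the same for the moment, N m.
- get_grip_width(): opening from 0.0 (shut) to 1.0 (fully open).
Only numpy, scipy, OpenCV 4.12 (cv2) and the standard library are available. Lean on these libraries where they do the work, as an engineer would, in place of code of your own. Each camera call takes 0.05 s, during which the arm holds its last target.

## Working session

There is one attempt and no reset: what is moved stays moved. The work goes in short steps, each a Python script; the robot and the scene stay as the last script left them, time stands still between calls to the robot, and variables do not carry over. Pictures are saved under pics/ and viewed, and the job is handed in when it is done.

```bash
ls; mkdir -p pics
python3 - <<'E'
from station import *
import cv2
for n in ("scene","top"):
    im=read_camera(n); cv2.imwrite(f"pics/{n}0.png",im[:,:,::-1]); i=camera_info(n); print(n,{k:(v.tolist() if hasattr(v,'tolist') else v) for k,v in i.items()})
print(get_time(),get_grip_width(),get_ee_rot())
E
```

```text
pics
scene {'intrinsics': [[431.246951234279, 0.0, 281.9637741131588], [0.0, 431.246951234279, 207.72190533570912], [0.0, 0.0, 1.0]], 'T': [[0.4485254948887819, -0.75930983371324, 0.4714588602000655, 1.0764388356810923], [0.893766363831043, 0.38255949893703983, -0.23415788830888573, -0.24970061200294855], [-0.002562678093101535, 0.5263998539127956, 0.8502332776841768, 1.0158073453992529], [0.0, 0.0, 0.0, 1.0]]}
top {'intrinsics': [[420.08536032270104, 0.0, 273.3287802047186], [0.0, 420.08536032270104, 200.99800848139702], [0.0, 0.0, 1.0]], 'T': [[0.003569422020133344, 0.9975337367756175, -0.07009781181260541, 0.5070621848775142], [-0.9996133091014725, 0.0016261746716882582, -0.027759463668110843, -0.016364758995321103], [-0.027577010237627174, 0.07016979086765485, 0.997153804062314, 1.2741833981805528], [0.0, 0.0, 0.0, 1.0]]}
0.1 1.0046450201704555 [ 4.14582644e-04  7.86915136e-01  6.17060867e-01 -5.32199651e-04]
```

View pics/scene0.png

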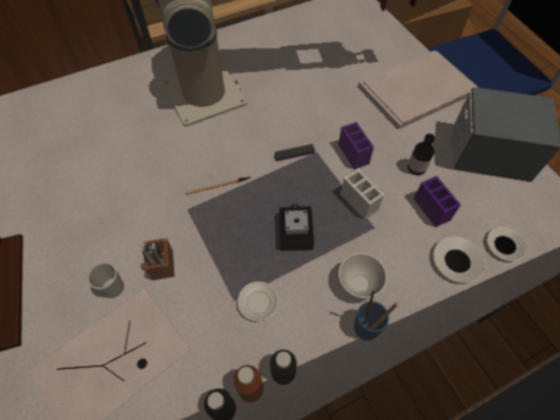

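View pics/top0.png

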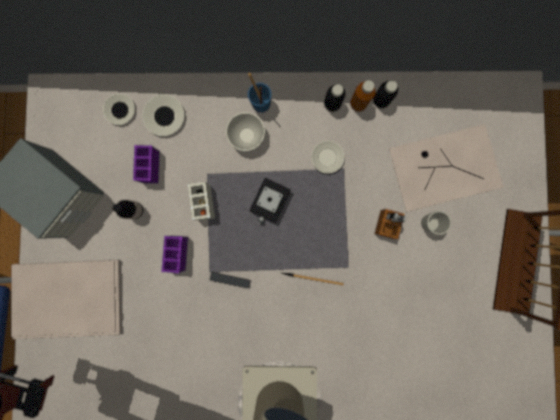

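Run:
```python
import cv2,numpy as np
s=cv2.imread("pics/scene0.png");t=cv2.imread("pics/top0.png")
def crop(im,c,r,w,h,k): return cv2.resize(im[r:r+h,c:c+w],(w*k,h*k),interpolation=cv2.INTER_CUBIC)
def g(im): return np.clip(255*(im/255.)**0.6,0,255).astype(np.uint8)
# top: washer, reservoir, stand
cv2.imwrite("pics/ct.png",g(np.hstack([crop(t,180,175,40,50,8)[:400],crop(t,245,175,50,50,8)[:400]])))
cv2.imwrite("pics/cts.png",g(np.hstack([crop(t,370,200,50,50,8),crop(s,135,230,50,60,8)[:400]])))
cv2.imwrite("pics/cs.png",g(np.hstack([crop(s,335,165,50,55,8),crop(s,270,200,50,55,8)])))
```

```text
(no output)
```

View pics/ct.png

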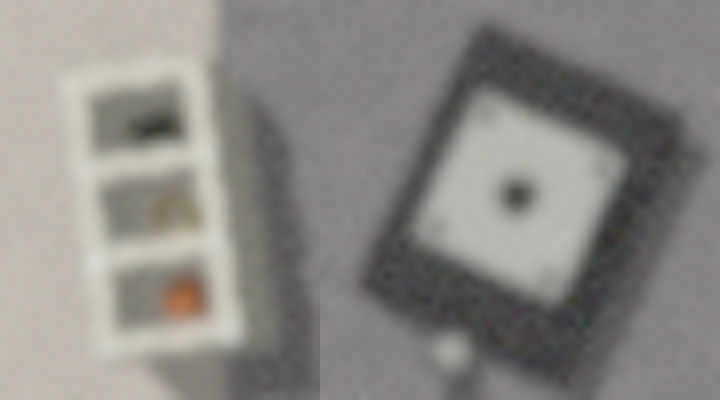

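View pics/cts.png

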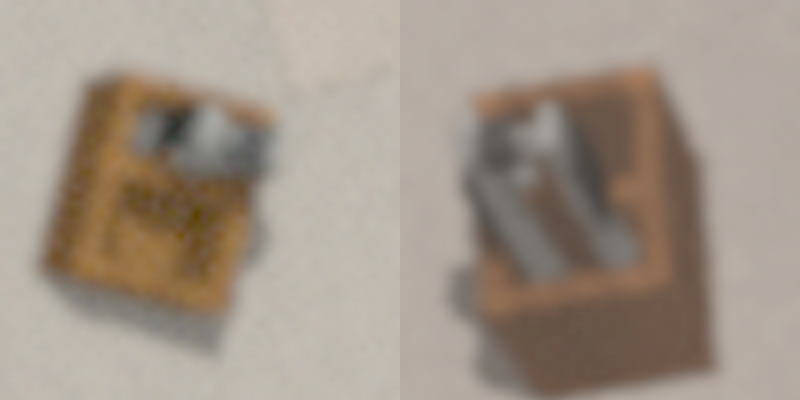

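View pics/cs.png

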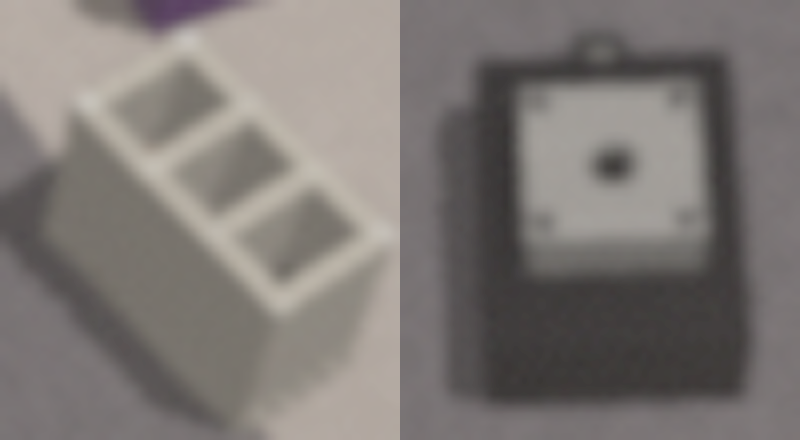

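```bash
cat > h.py <<'E'
import numpy as np,cv2
from station import *
def ray(n,uv):
    i=camera_info(n);K=np.array(i['intrinsics']);T=np.array(i['T'])
    d=np.linalg.inv(K)@[uv[0],uv[1],1]; d=T[:3,:3]@[d[0],-d[1],-d[2]]
    return T[:3,3],d
def onplane(n,uv,z):
    o,d=ray(n,uv); return (o+d*(z-o[2])/d[2])
def proj(n,p):
    i=camera_info(n);K=np.array(i['intrinsics']);T=np.array(i['T'])
    c=T[:3,:3].T@(np.array(p)-T[:3,3]); q=K@[c[0],-c[1],-c[2]]; return q[:2]/q[2]
E
python3 - <<'E'
from h import *
ims={n:cv2.imread(f"pics/{n}0.png") for n in("scene","top")}
def rect(mask,off,n,z,tag):
    k=6
    m=cv2.resize(mask.astype(np.float32),None,fx=k,fy=k,interpolation=cv2.INTER_CUBIC)
    return m
# rectify top plane into metric images (z plane) 0.5mm/px for viewing/masks
def rectify(n,z,cx,cy,half,res=0.0005):
    N=int(2*half/res)
    u,v=np.meshgrid(np.arange(N),np.arange(N))
    # image right=-y, up=+x
    X=cx+half-v*res; Y=cy+half-u*res
    i=camera_info(n);K=np.array(i['intrinsics']);T=np.array(i['T'])
    P=np.stack([X-T[0,3],Y-T[1,3],np.full_like(X,z)-T[2,3]],-1)@T[:3,:3]
    mx=K[0,0]*P[...,0]/-P[...,2]+K[0,2]; my=-K[1,1]*P[...,1]/-P[...,2]*-1*-1+K[1,2]
    my=K[1,1]*P[...,1]/P[...,2]+K[1,2]
    return cv2.remap(ims[n],mx.astype(np.float32),my.astype(np.float32),cv2.INTER_CUBIC)
for tag,uv,z in(("w",(200,202),.08),("r",(270,198),.066),("s",(390,224),.07)):
    c=onplane("top",uv,z); c=np.round(c,2); print(tag,c)
    a=rectify("top",z,c[0],c[1],.075); b=rectify("scene",z,c[0],c[1],.075)
    o=np.hstack([a,b]); np.save(f"rc_{tag}.npy",o)
    o=np.clip(255*(o/255.)**.6,0,255).astype(np.uint8)
    cv2.imwrite(f"pics/rc_{tag}.png",o)
E
```

```text
w [0.59 0.23 0.08]
r [0.6  0.03 0.07]
s [ 0.53 -0.31  0.07]
```

View pics/rc_w.png

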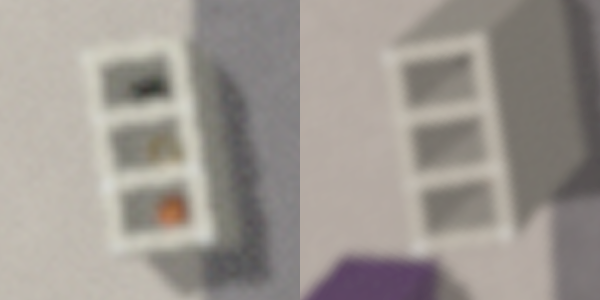

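View pics/rc_r.png

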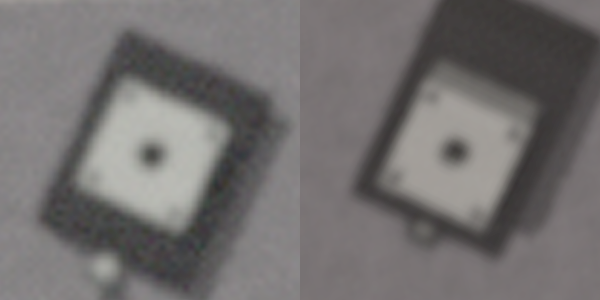

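View pics/rc_s.png

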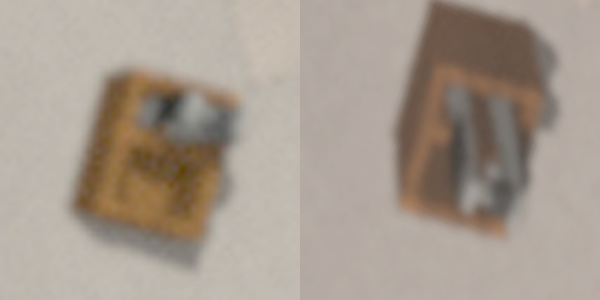

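Run:
```python
from h import *
C={"w":(.59,.23),"r":(.6,.03),"s":(.53,-.31)}
def w(tag,p): return C[tag][0]+.075-p[1]*.0005, C[tag][1]+.075-p[0]*.0005
def big(m,fill=True):
    m=cv2.morphologyEx(m.astype(np.uint8)*255,cv2.MORPH_OPEN,np.ones((9,9)))
    cs,_=cv2.findContours(m,cv2.RETR_EXTERNAL,cv2.CHAIN_APPROX_NONE); return max(cs,key=cv2.contourArea)
for v in(0,1):
    o=np.load("rc_r.npy")[:,300*v:300*v+300]; g=cv2.GaussianBlur(cv2.cvtColor(o,cv2.COLOR_BGR2GRAY),(5,5),0)
    print("r",v,g[100:200:33,100:200:33].tolist(), g[80,140],g[85,180], g[110:190,155].min())
    for th in(100,110,120):
        m=g>th; m[:60]=0; m[250:]=0
        n,l,st,cen=cv2.connectedComponentsWithStats(m.astype(np.uint8)); k=l[130,150]
        c=big(l==k); r=cv2.minAreaRect(c); print(th,"boss",np.round(w("r",r[0]),4),np.array(r[1])*.5,r[2])
    h=np.clip(100.-g[135:175,130:180],0,None); yy,xx=np.mgrid[135:175,130:180]
    print("hole",np.round(w("r",((xx*h).sum()/h.sum(),(yy*h).sum()/h.sum())),4))
    o=np.load("rc_w.npy")[:,300*v:300*v+300]; g=cv2.GaussianBlur(cv2.cvtColor(o,cv2.COLOR_BGR2GRAY),(5,5),0)
    print("w rim",g[50,130],g[145,100],g[145,195],g[60,170], "bg",g[145,60],g[145,220])
```

```text
r 0 [[35, 122, 105, 32], [109, 147, 143, 143], [139, 136, 130, 139], [64, 141, 146, 68]] 61 27 40
100 boss [0.5977 0.0294] [57.3170929  57.11668015] 23.629377365112305
110 boss [0.5977 0.0293] [55.83195496 55.63095856] 23.702646255493164
120 boss [0.5977 0.0293] [54.24283218 53.96756363] 23.428691864013672
hole [0.5977 0.0292]
w rim 170 168 161 144 bg 150 68
r 1 [[24, 84, 99, 63], [67, 117, 111, 116], [105, 115, 103, 116], [36, 107, 117, 58]] 70 57 26
100 boss [0.5984 0.0275] [53.06665802 52.68788528] 24.623565673828125
110 boss [0.5984 0.0277] [50.46269989 48.93968201] 23.96249008178711
120 boss [0.6002 0.0302] [149.5 149.5] 90.0
hole [0.5993 0.0276]
w rim 143 146 136 97 bg 136 69
```

Run:
```python
from h import *
C={"w":(.59,.23),"r":(.6,.03),"s":(.53,-.31)}
def w(tag,p): return C[tag][0]+.075-p[1]*.0005, C[tag][1]+.075-p[0]*.0005
for v,seeds,ths in((0,((125,75),(130,145),(140,205)),(125,135,145)),(1,((140,80),(150,145),(160,205)),(105,115,122))):
    o=np.load("rc_w.npy")[:,300*v:300*v+300]; g=cv2.GaussianBlur(cv2.cvtColor(o,cv2.COLOR_BGR2GRAY),(3,3),0)
    for th in ths:
        n,l=cv2.connectedComponents((g<th).astype(np.uint8),connectivity=4)
        for s in seeds:
            c,_=cv2.findContours((l==l[s[1],s[0]]).astype(np.uint8),cv2.RETR_EXTERNAL,cv2.CHAIN_APPROX_NONE)
            r=cv2.minAreaRect(c[0]); print(v,th,np.round(w("w",r[0]),4),np.round(np.array(r[1])*.5,1),round(r[2],1))
o=np.load("rc_w.npy")[:,:300]; hsv=cv2.cvtColor(o,cv2.COLOR_BGR2HSV)
m=((hsv[...,0]<14)&(hsv[...,1]>110)).astype(np.uint8)
c,_=cv2.findContours(m,cv2.RETR_EXTERNAL,cv2.CHAIN_APPROX_NONE);c=max(c,key=cv2.contourArea);r=cv2.minAreaRect(c);print(r,cv2.contourArea(c))
uv=proj("top",[*w("w",r[0]),.08]); print("plug px",uv,[onplane("top",uv,z).round(4).tolist() for z in(.022,.026,.042)])
# stand
for v in(0,1):
    o=np.load("rc_s.npy")[:,300*v:300*v+300]; hsv=cv2.cvtColor(o,cv2.COLOR_BGR2HSV)
    m=((hsv[...,1]>(110 if v==0 else 85))*255).astype(np.uint8)
    cv2.imwrite(f"pics/sm{v}.png",cv2.resize(np.hstack([cv2.cvtColor(m,cv2.COLOR_GRAY2BGR),o]),None,fx=1.3,fy=1.3))
p=cv2.imread("pics/sm0.png");q=cv2.imread("pics/sm1.png")
cv2.imwrite("pics/sm.png",cv2.resize(np.vstack([p,q]),(600,600)))
o=np.load("rc_w.npy")[170:250,90:220]; cv2.imwrite("pics/plug.png",cv2.resize(o,None,fx=5,fy=5,interpolation=cv2.INTER_CUBIC))
```

```text
0 125 [0.624  0.2366] [23.5 35.5] 82.6
0 125 [0.5929 0.2319] [22.7 35.7] 82.1
0 125 [0.5614 0.2271] [22.6 35.6] 81.9
0 135 [0.6239 0.2367] [25.2 36.8] 82.1
0 135 [0.5931 0.2321] [24.6 36.6] 79.7
0 135 [0.5613 0.2271] [24.3 36.7] 82.1
0 145 [0.624  0.2368] [26.8 38.2] 81.6
0 145 [0.5931 0.2321] [26.6 37.9] 78.7
0 145 [0.5612 0.2272] [26.  38.2] 81.4
1 105 [0.6253 0.2354] [22.2 35. ] 80.3
1 105 [0.5936 0.2312] [21.7 34.2] 81.0
1 105 [0.562  0.2263] [22.  34.5] 80.1
1 115 [0.6253 0.2354] [23.9 36.8] 80.5
1 115 [0.5934 0.231 ] [23.7 36.4] 81.6
1 115 [0.5619 0.2261] [23.9 36.4] 80.1
1 122 [0.6251 0.2354] [25.2 38.1] 80.5
1 122 [0.5933 0.231 ] [25.1 37.6] 81.4
1 122 [0.5618 0.226 ] [25.3 38.1] 80.0
((171.0, 210.5), (29.0, 28.0), 90.0) 648.0
plug px [202.44621008 211.78994158] [[0.5623, 0.231, 0.022], [0.5621, 0.2302, 0.026], [0.5614, 0.227, 0.042]]
```

View pics/sm.png

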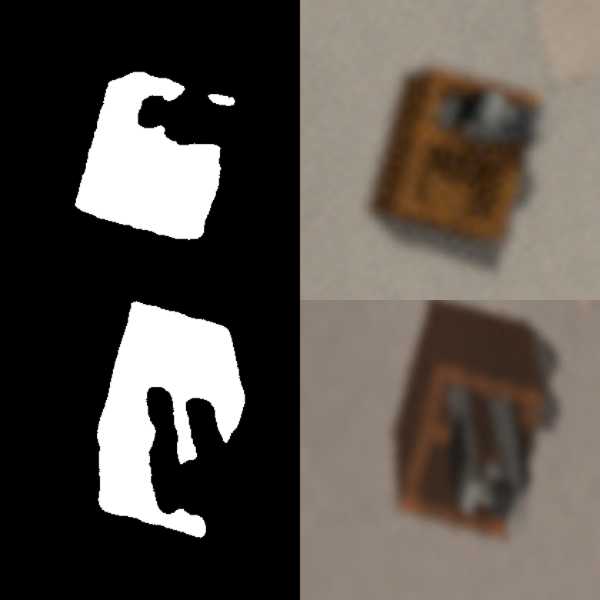

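View pics/plug.png

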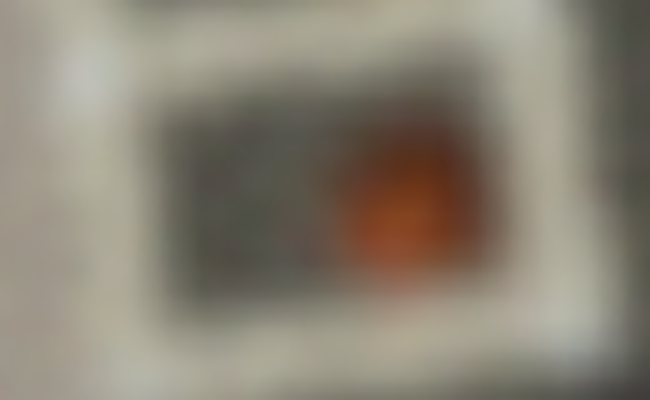

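```bash
cat >> h.py <<'E'
def rectify(im,n,z,cx,cy,half,res=0.0005):
    N=int(2*half/res); u,v=np.meshgrid(np.arange(N),np.arange(N))
    X=cx+half-v*res; Y=cy+half-u*res
    i=camera_info(n);K=np.array(i['intrinsics']);T=np.array(i['T'])
    P=np.stack([X-T[0,3],Y-T[1,3],np.full_like(X,z)-T[2,3]],-1)@T[:3,:3]
    return cv2.remap(im,(K[0,0]*P[...,0]/-P[...,2]+K[0,2]).astype(np.float32),(K[1,1]*P[...,1]/P[...,2]+K[1,2]).astype(np.float32),cv2.INTER_CUBIC)
def avg(n,k): return np.mean([read_camera(n)[:,:,::-1].astype(np.float32) for _ in range(k)],0)
def gam(im,a=.6,g=1.): return np.clip(255*(np.clip(im*g,0,255)/255.)**a,0,255).astype(np.uint8)
E
python3 - <<'E'
from h import *
t=avg("top",10);s=avg("scene",6);np.save("t.npy",t);np.save("s.npy",s)
# plug at flange plane: well
a=rectify(t,"top",.026,.5616,.2266+.004,.025,.0001)
rb=a[...,2]/np.clip(a[...,0],1,None)
cv2.imwrite("pics/pl2.png",cv2.resize(np.hstack([gam(a,.6,1.3),cv2.cvtColor(np.clip((rb-1)*80,0,255).astype(np.uint8),cv2.COLOR_GRAY2BGR)]),(800,400)))
for th in(1.5,2,2.5,3):
    m=(rb>th).astype(np.uint8);c,_=cv2.findContours(m,cv2.RETR_EXTERNAL,cv2.CHAIN_APPROX_NONE);c=max(c,key=cv2.contourArea)
    x,y,w,h=cv2.boundingRect(c);X=lambda r:.5616+.025-r*1e-4;Y=lambda u:.2306+.025-u*1e-4
    print(th,"x",X(y+h),X(y),"y",Y(x+w),Y(x))
# stand views at z=.07 and .142
L=[]
for n,im in(("top",t),("scene",s)):
    for z in(.07,.142): L.append(cv2.resize(gam(rectify(im,n,z,.53,-.32,.06,.0004)),(400,300)) if 0 else gam(rectify(im,n,z,.53,-.32,.06,.0004)))
o=np.vstack([np.hstack(L[:2]),np.hstack(L[2:])]); cv2.imwrite("pics/st.png",o);print(o.shape)
E
```

```text
1.5 x 0.5531 0.5709 y 0.2213 0.23929999999999998
2 x 0.5552 0.5688 y 0.2228 0.23709999999999998
2.5 x 0.5564 0.5675 y 0.22399999999999998 0.2356
3 x 0.5576 0.5666 y 0.22499999999999998 0.2345
(600, 600, 3)
```

View pics/pl2.png

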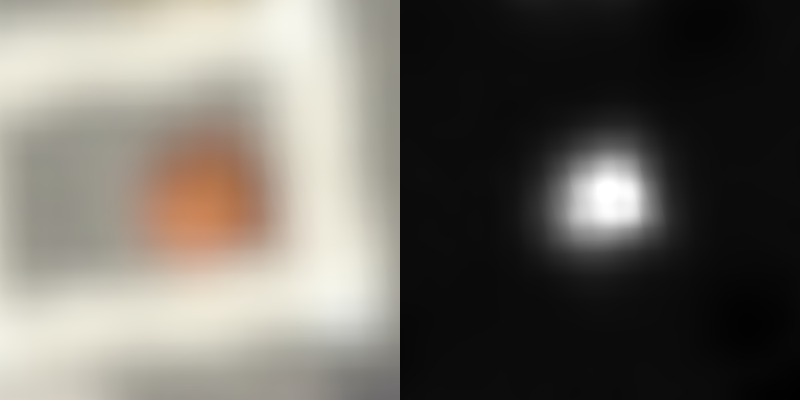

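View pics/st.png

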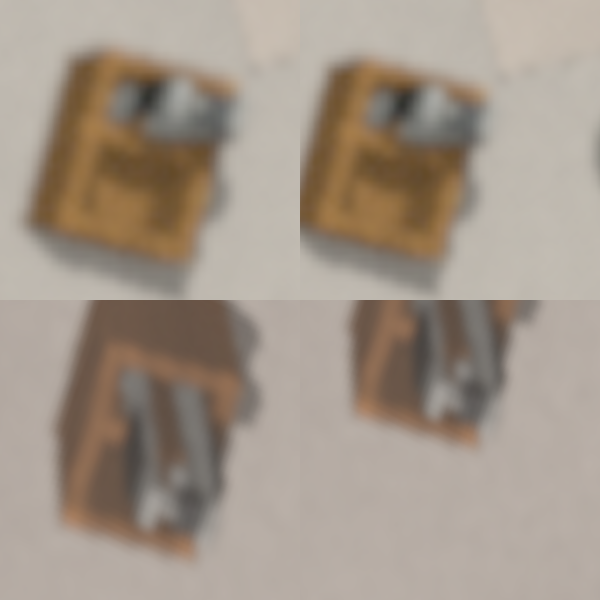

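```bash
cat >> h.py <<'E'
def q(phi): return [0,float(np.cos(phi/2)),float(np.sin(phi/2)),0]
def st(*a): print(*a,"t%.2f"%get_time(),"tcp",np.round(get_tcp_pos(),4),"F",np.round(get_ft_force(),2),"w%.4f"%(get_grip_width()))
PS=np.radians(75.3); PW=np.radians(98.5)
E
python3 - <<'E'
from h import *
p=[.547,-.3246,.26]
print(inverse_kinematics(p,q(PS)),inverse_kinematics(p,q(PS-np.pi)))
print(inverse_kinematics([.562,.2275,.26],q(PW)))
move_pose(p,q(PS)); st()
movel([.547,-.3246,.17],v=.2);st()
t=avg("top",4);s=avg("scene",4)
o=[gam(cv2.resize(t[185:265,350:460],None,fx=5,fy=5,interpolation=2)),gam(cv2.resize(s[200:300,100:210],None,fx=4,fy=4,interpolation=2))]
o=[x[:400] for x in o]; cv2.imwrite("pics/g1.png",np.hstack(o)[:, :])
print(np.hstack(o).shape)
E
```

```text
[-5.54276193e-01  3.72282809e-01  1.53923693e+00 -4.44089210e-16
  1.23007291e+00 -1.86850912e+00] [-5.54276193e-01  3.72282809e-01  1.53923693e+00 -4.44089210e-16
  1.23007291e+00  1.27308353e+00]
[ 3.65012624e-01  3.25533168e-01  1.60698118e+00 -4.44089210e-16
  1.20907830e+00 -1.35413669e+00]
t4.43 tcp [ 0.5473 -0.324   0.26  ] F [ 0.25 -0.3  -0.21] w0.9998
t5.03 tcp [ 0.5476 -0.3247  0.1706] F [-0.7   0.11  1.23] w0.9954
(400, 990, 3)
```

```bash
python3 -c "
import cv2;a=cv2.imread('pics/g1.png');cv2.imwrite('pics/g1b.png',cv2.resize(a,(792,320)))"
```

```text
(no output)
```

View pics/g1b.png

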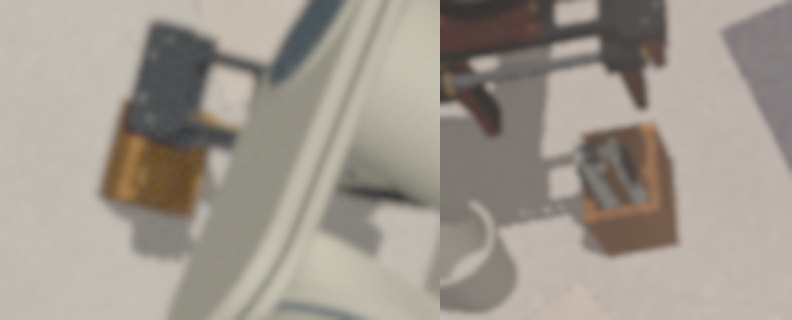

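Run:
```python
from h import *
d=np.array([np.cos(PS),np.sin(PS),0]);c=np.array([.5474,-.3246,.1706])
for s in(-1,0,1): print(proj("scene",c+s*.05*d))
```

```text
[121.82279725 244.55818369]
[144.91647832 240.32776539]
[167.75198863 236.14464014]
```

Run:
```python
from h import *
s=avg("scene",3);np.save("s2.npy",s)
o=gam(cv2.resize(s[200:275,90:190],None,fx=8,fy=8,interpolation=2),.5)
d=np.array([np.cos(PS),np.sin(PS),0]);c=np.array([.5474,-.3246,.1706])
for k in(-.0575,-.044,0,.044,.0575):
    u=proj("scene",c+k*d); cv2.circle(o,(int((u[0]-90+.5)*8),int((u[1]-200+.5)*8)),3,(0,255,0),-1)
cv2.imwrite("pics/g2.png",o)
```

```text
(no output)
```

View pics/g2.png

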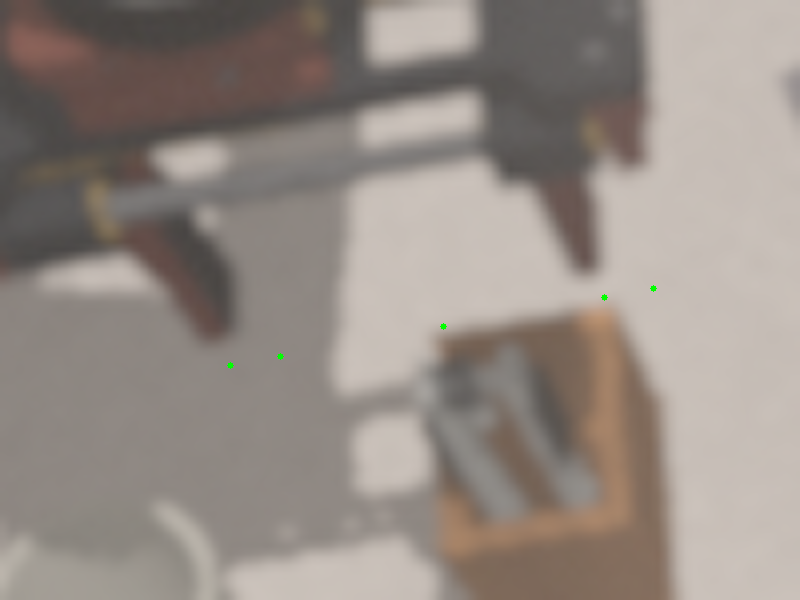

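Run:
```python
from h import *
d=np.array([np.cos(PS),np.sin(PS),0]);e=np.array([d[1],-d[0],0]);c=np.array([.5474,-.3246,.1706]);b=proj("scene",c)
for k,v in(("d",d),("e",e),("z",[0,0,1])): print(k,(proj("scene",c+.01*np.array(v))-b)*8)
print(get_joint_pos(),get_ee_rot(),q(PS))
```

```text
d [36.70093251 -6.72306402]
e [ 1.57795681 31.76834364]
z [ -9.98955105 -16.92442832]
[-5.54311188e-01  4.61441149e-01  1.61986894e+00 -2.28061922e-05
  1.05996847e+00 -1.86850453e+00] [1.50512210e-04 7.91765567e-01 6.10825067e-01 4.59209630e-05] [0, 0.7917568896399972, 0.6108363346327698, 0]
```

Run:
```python
from h import *
command_gripper(.6);st()
s=avg("scene",3);np.save("s2.npy",s)
o=gam(cv2.resize(s[200:275,90:190],None,fx=8,fy=8,interpolation=2),.5)
d=np.array([np.cos(PS),np.sin(PS),0]);c=np.array([.5474,-.3246,.1706])
for k in(-.0264,0,.0264):
    u=proj("scene",c+k*d); cv2.circle(o,(int((u[0]-90+.5)*8),int((u[1]-200+.5)*8)),3,(0,255,0),-1)
cv2.imwrite("pics/g3.png",o)
```

```text
t6.30 tcp [ 0.547  -0.3246  0.17  ] F [-0.36 -0.3  -0.4 ] w0.6014
```

View pics/g3.png

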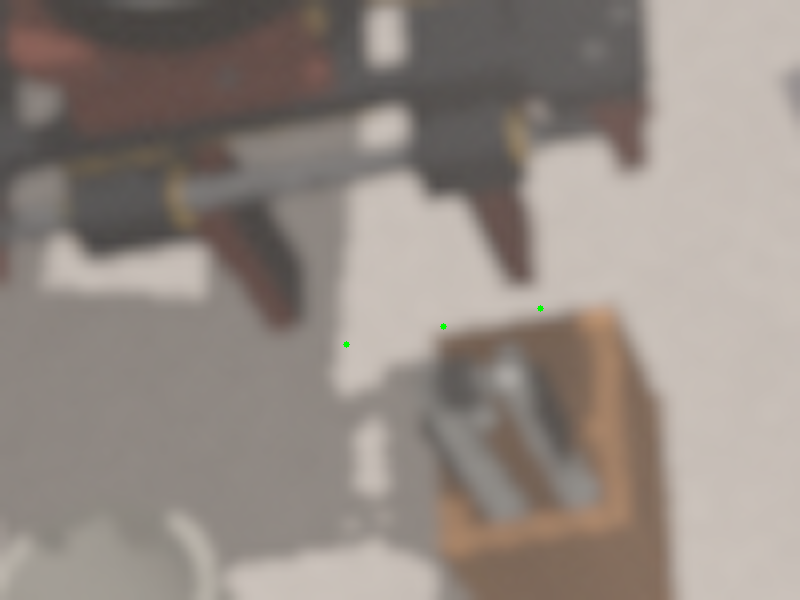

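Run:
```python
from h import *
command_gripper(.8)
print(movel([.547,-.3246,.092],v=.12,until_force=6));st()
s=avg("scene",4);np.save("s2.npy",s)
o=gam(cv2.resize(s[200:275,90:190],None,fx=8,fy=8,interpolation=2),.5)
d=np.array([np.cos(PS),np.sin(PS),0]);c=np.array([.547,-.3246,.092])
for k in(-.035,0,.035):
    u=proj("scene",c+k*d); cv2.circle(o,(int((u[0]-90+.5)*8),int((u[1]-200+.5)*8)),3,(0,255,0),-1)
cv2.imwrite("pics/g4.png",o)
```

```text
False
t7.75 tcp [ 0.5475 -0.3249  0.0925] F [ 0.48 -0.15 -0.3 ] w0.8022
```

View pics/g4.png

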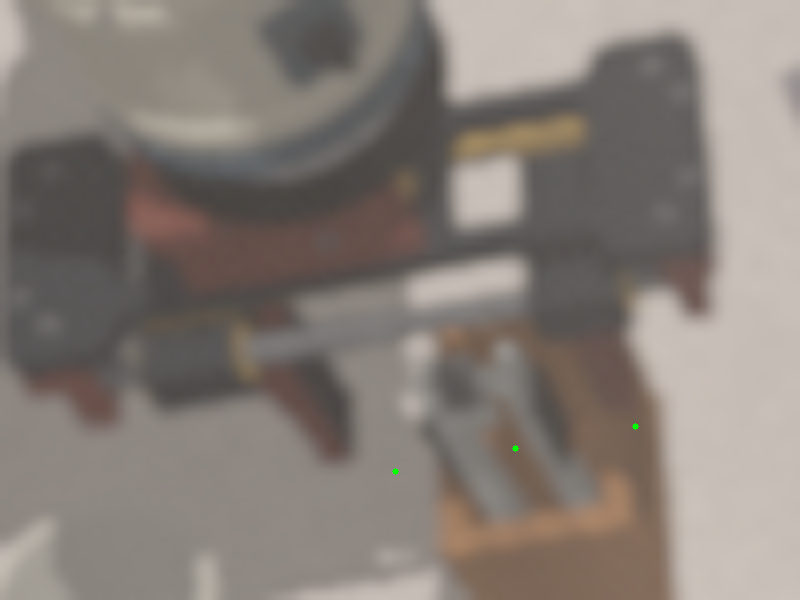

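Run:
```python
from h import *
command_gripper(.55);st()
s=avg("scene",4);np.save("s2.npy",s)
o=gam(cv2.resize(s[200:275,90:190],None,fx=8,fy=8,interpolation=2),.45,1.2)
cv2.imwrite("pics/g5.png",o)
```

```text
t8.50 tcp [ 0.547  -0.3246  0.092 ] F [0.34 1.   0.81] w0.5517
```

View pics/g5.png

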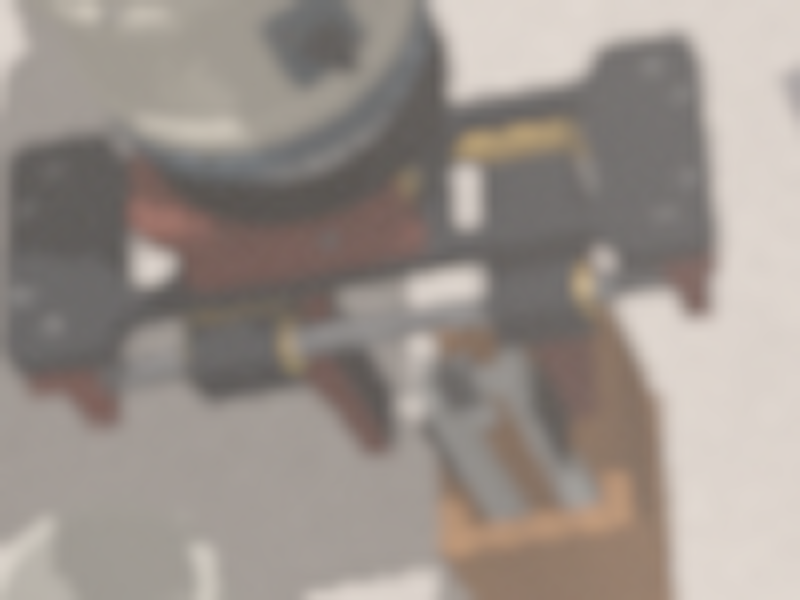

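Run:
```python
from h import *
s=np.load("s2.npy")
o=gam(cv2.resize(s[180:280,80:190],None,fx=7,fy=7,interpolation=2),.45,1.2)
d=np.array([np.cos(PS),np.sin(PS),0]);e=np.array([d[1],-d[0],0]);c=np.array([.547,-.3246,.092])
P=lambda a,b,z:tuple(int(x) for x in (proj("scene",c+a*d+b*e+[0,0,z])-[80,180]+.5)*7)
def box(a0,a1,b0,b1,z0,z1,col):
    for z in(z0,z1):
        p=[P(a0,b0,z),P(a1,b0,z),P(a1,b1,z),P(a0,b1,z)]
        cv2.polylines(o,[np.array(p)],True,col,1)
box(-.089,.089,-.0375,.0375,.08,.12,(0,255,0))
for k in(-1,1):box(k*.0242,k*.0377,-.01,.01,0,.06,(0,0,255))
# stand + tongs
cv2.imwrite("pics/g6.png",o)
```

```text
(no output)
```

View pics/g6.png

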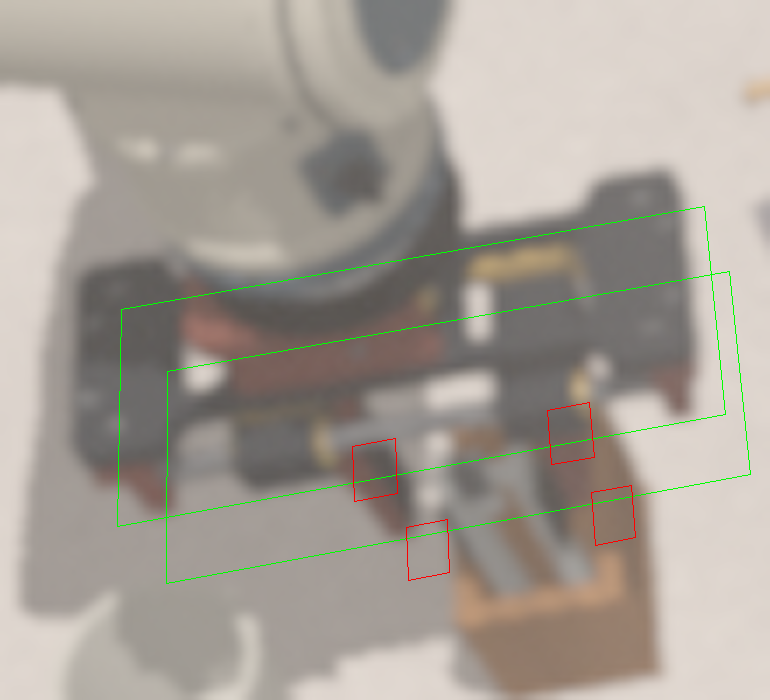

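Run:
```python
from h import *
print(proj("top",[0,0,0]),proj("scene",[0,0,0]), proj("top",[.1,0,0]),[onplane("top",x,0.01).round(4).tolist() for x in((243,365),(320,365))])
t=cv2.imread("pics/top0.png"); s=cv2.imread("pics/scene0.png")
a=gam(cv2.resize(t[350:420,220:340].astype(np.float32),None,fx=5,fy=5,interpolation=2),.6)
b=gam(cv2.resize(s[0:130,150:270].astype(np.float32),None,fx=5,fy=5,interpolation=2)[:600],.6)
for x in(-.1,.1):
  for y in(-.1,.1):
    u=proj("scene",[x,y,.0]);cv2.circle(b,(int((u[0]-150)*5),int((u[1])*5)),3,(0,255,0),-1)
    u=proj("top",[x,y,.0]);cv2.circle(a,(int((u[0]-220)*5),int((u[1]-350)*5)),3,(0,255,0),-1)
cv2.imwrite("pics/b1.png",a);cv2.imwrite("pics/b2.png",b)
```

```text
[279.09888299 403.37681944] [204.4304175   93.65240311] [279.18701262 368.50811321] [[0.1119, 0.1064, 0.01], [0.1147, -0.1196, 0.01]]
```

View pics/b1.png

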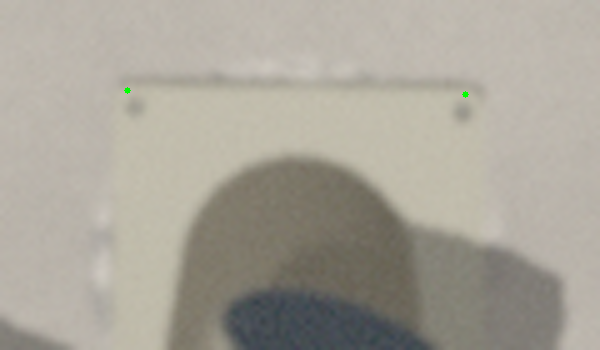

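View pics/b2.png

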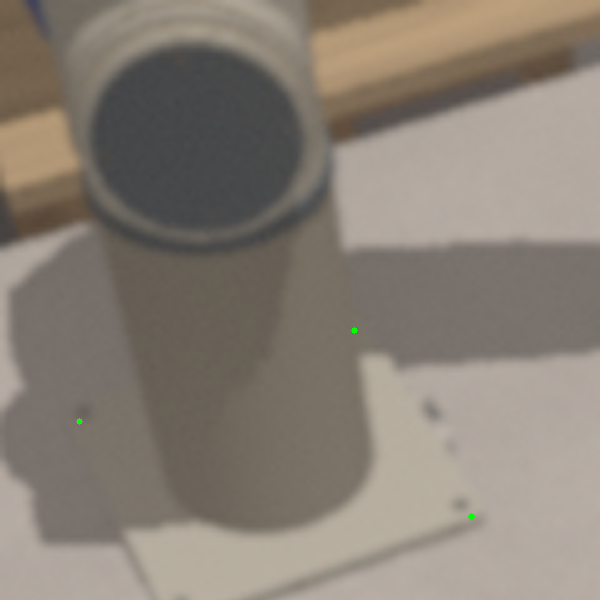

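Run:
```python
from h import *
t=avg("top",4)
o=gam(cv2.resize(t[170:270,340:450],None,fx=7,fy=7,interpolation=2),.45,1.2)
d=np.array([np.cos(PS),np.sin(PS),0]);e=np.array([d[1],-d[0],0]);c=np.array([.547,-.3246,.092])
P=lambda a,b,z:tuple(int(x) for x in (proj("top",c+a*d+b*e+[0,0,z])-[340,170]+.5)*7)
def box(a0,a1,b0,b1,z0,z1,col):
    for z in(z0,z1):
        p=[P(a0,b0,z),P(a1,b0,z),P(a1,b1,z),P(a0,b1,z)]
        cv2.polylines(o,[np.array(p)],True,col,1)
box(-.089,.089,-.0375,.0375,.08,.12,(0,255,0))
for k in(-1,1):box(k*.0242,k*.0377,-.01,.01,0,.06,(0,0,255))
cv2.imwrite("pics/g7.png",o)
```

```text
(no output)
```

View pics/g7.png

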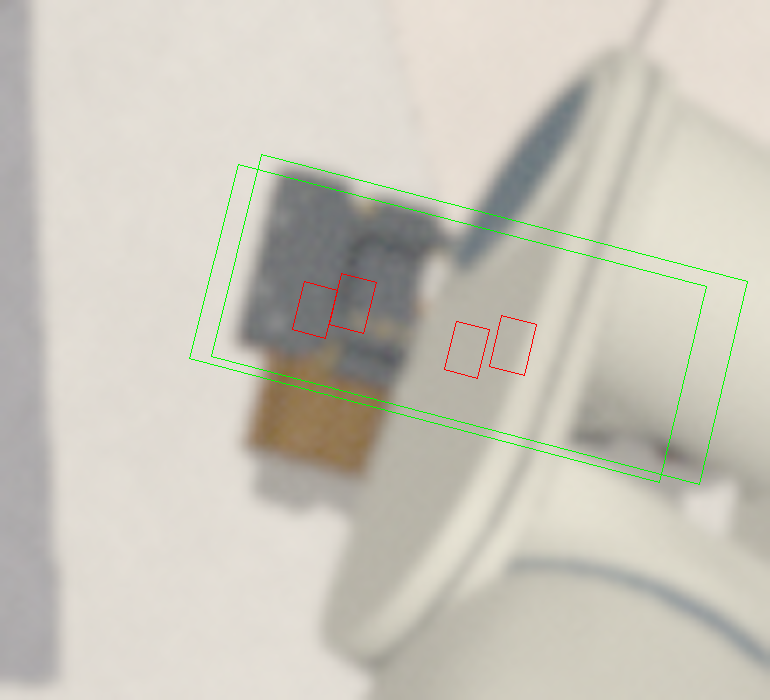

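Run:
```python
from h import *
d=np.array([np.cos(PS),np.sin(PS),0])
c=np.array([.547,-.3246,.085])+.005*d
movel(c.tolist(),v=.03);st()
for w in(.46,.42,.40,.38,.36):
    command_gripper(w); st(w, "Fd %.2f"%(np.array(get_ft_force())@d))
s=avg("scene",4);np.save("s2.npy",s)
o=gam(cv2.resize(s[200:275,90:190],None,fx=8,fy=8,interpolation=2),.45,1.2)
cv2.imwrite("pics/g8.png",o)
```

```text
t9.33 tcp [ 0.5482 -0.3195  0.0847] F [-0.15  0.45 -0.51] w0.5520
0.46 Fd -0.05 t9.71 tcp [ 0.5483 -0.3199  0.0851] F [-1.07  0.23  0.15] w0.4610
0.42 Fd -0.56 t10.01 tcp [ 0.5483 -0.3198  0.085 ] F [ 0.06 -0.59 -0.46] w0.4161
0.4 Fd -0.46 t10.27 tcp [ 0.5483 -0.3198  0.085 ] F [-0.05 -0.46 -0.14] w0.4038
0.38 Fd 0.44 t10.51 tcp [ 0.5483 -0.3198  0.085 ] F [ 0.4   0.35 -0.27] w0.3817
0.36 Fd 0.68 t10.76 tcp [ 0.5482 -0.3196  0.0849] F [ 0.51  0.57 -0.18] w0.3593
```

View pics/g8.png

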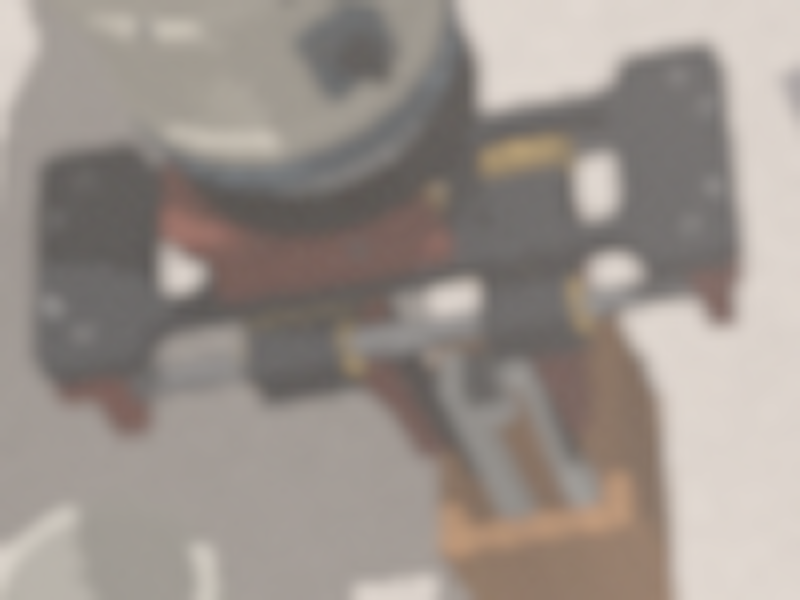

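Run:
```python
from h import *
c=get_tcp_pos()
movel([.5482,-.3197,.25],v=.12);st()
s=avg("scene",4);np.save("s2.npy",s)
u=proj("scene",get_tcp_pos());print(u)
x,y=int(u[0])-45,int(u[1])-25
d=np.array([np.cos(PS),np.sin(PS),0]);e=np.array([d[1],-d[0],0])
o=gam(cv2.resize(s[y:y+75,x:x+100],None,fx=8,fy=8,interpolation=2),.45,1.2)
for z in(0,-.082):
  for a in(-.013,.013):
    w=proj("scene",np.array([.5482,-.3197,.25])+a*d+[0,0,z]);cv2.circle(o,(int((w[0]-x+.5)*8),int((w[1]-y+.5)*8)),3,(0,255,0),-1)
cv2.imwrite("pics/g9.png",o)
```

```text
t12.48 tcp [ 0.5478 -0.3194  0.249 ] F [ 0.18  0.05 -1.26] w0.3609
[136.90347848 221.82214629]
```

View pics/g9.png

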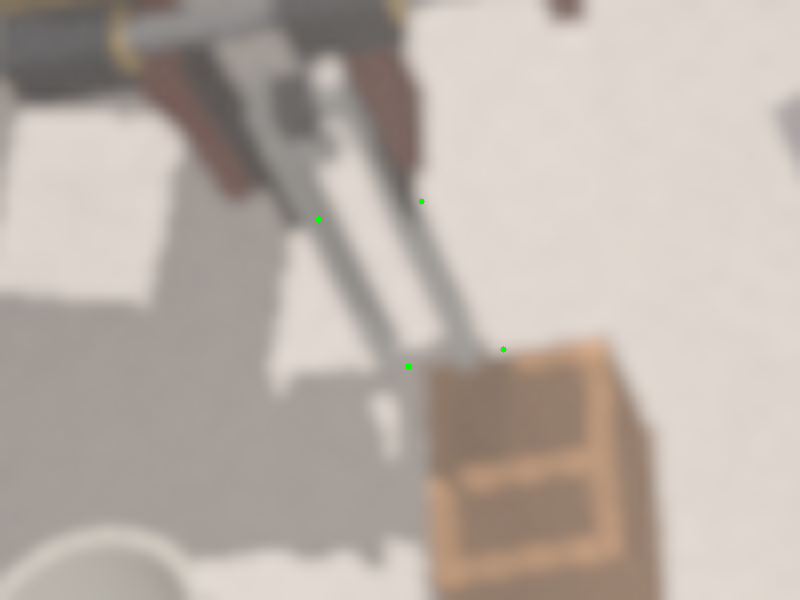

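```bash
cat >> h.py <<'E'
def look(n,name,c,phi,L=-.077,half=.009,thick=.005,W=100,H=75,k=8,off=(0,0)):
    im=avg(n,4); d=np.array([np.cos(phi),np.sin(phi),0]);e=np.array([d[1],-d[0],0]);c=np.array(c)
    u=proj(n,c+[0,0,L]); x,y=int(u[0])-W//2+off[0],int(u[1])-H//2+off[1]; x=max(x,0);y=max(y,0)
    o=gam(cv2.resize(im[y:y+H,x:x+W],None,fx=k,fy=k,interpolation=2),.45,1.2)
    for s in(-1,1):
        p=[proj(n,c+s*a*d+b*e+[0,0,L]) for a,b in((half,-.007),(half+thick,-.007),(half+thick,.007),(half,.007))]
        cv2.polylines(o,[np.array([(int((w[0]-x+.5)*k),int((w[1]-y+.5)*k)) for w in p])],True,(0,255,0),1)
    cv2.imwrite(f"pics/{name}.png",o); print(name,"org",x,y,"k",k)
E
python3 - <<'E'
from h import *
move_pose([.562,.2275,.25],q(PW));st()
movel([.562,.2275,.178],v=.15);st()
look("scene","w1",[.562,.2275,.178],PW,half=.0078)
look("top","w1t",[.562,.2275,.178],PW,half=.0078)
E
```

```text
t14.66 tcp [0.5624 0.2266 0.25  ] F [-0.18  0.81 -0.96] w0.3642
t15.29 tcp [0.5626 0.2274 0.1785] F [ 0.18  0.95 -0.74] w0.3649
w1 org 307 135 k 8
w1t org 148 173 k 8
```

View pics/w1.png

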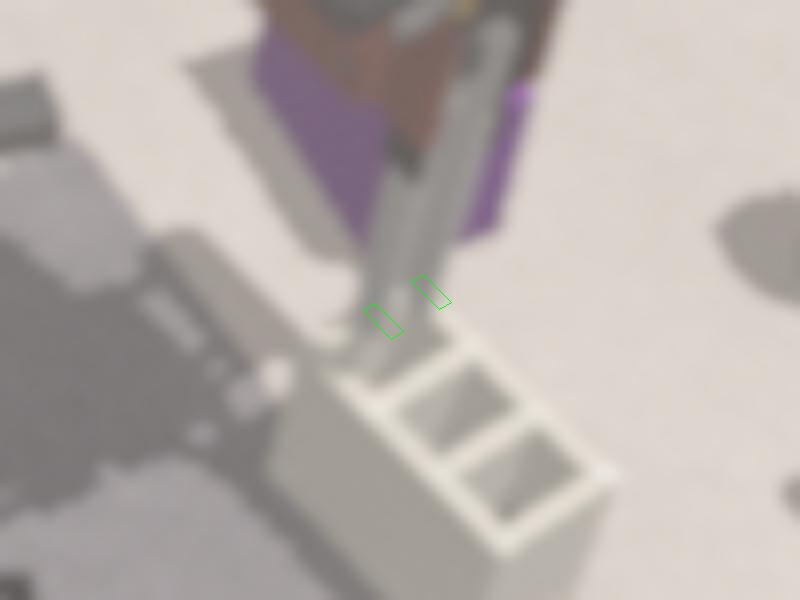

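View pics/w1t.png

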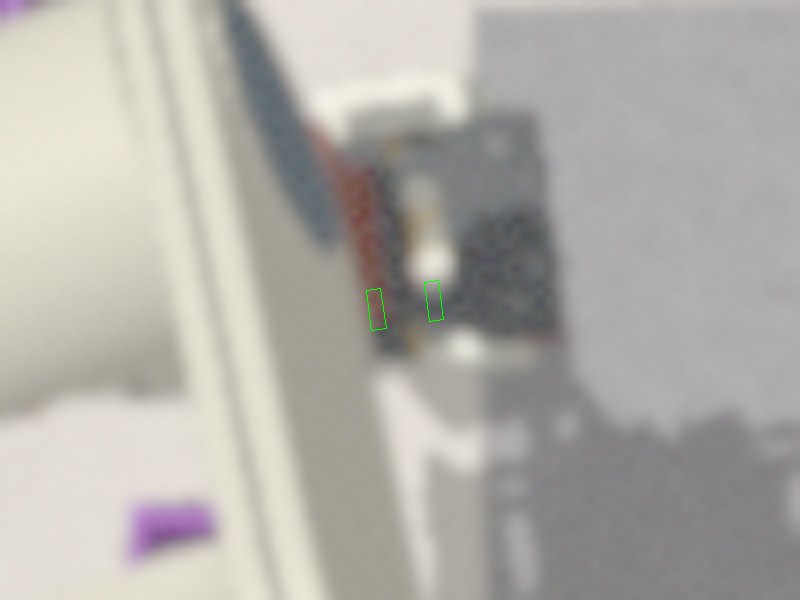

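Run:
```python
from h import *
c=np.array([.562,.2275,.101]);b=proj("scene",c);d=np.array([np.cos(PW),np.sin(PW),0]);e=np.array([d[1],-d[0],0])
for v in(d,e,[0,0,1]): print((proj("scene",c+.01*np.array(v))-b)*8)
im=avg("scene",4);np.save("s3.npy",im)
o=gam(cv2.resize(im[160:195,335:380],None,fx=16,fy=16,interpolation=2),.7,1.8);cv2.imwrite("pics/w2.png",o)
```

```text
[ 23.24920504 -14.16986094]
[19.92256514 20.17464667]
[  4.48993865 -18.2761761 ]
```

View pics/w2.png

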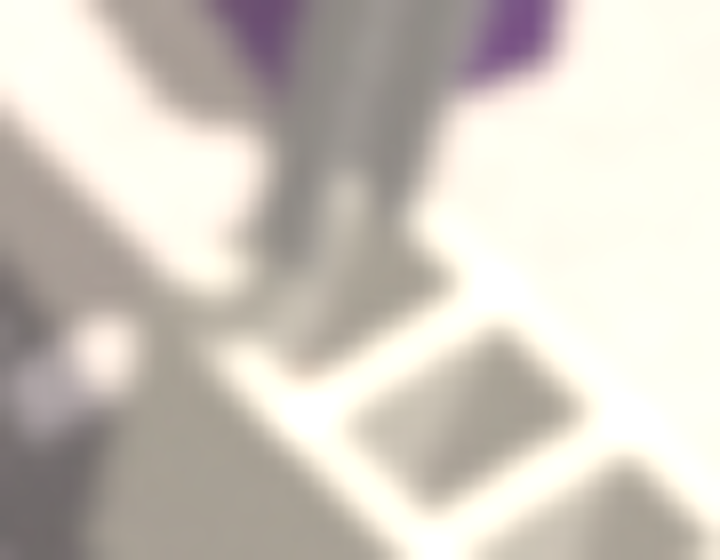

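Run:
```python
from h import *
movel([.563,.2332,.170],v=.05);st()
im=avg("scene",6)
o=gam(cv2.resize(im[160:195,335:380],None,fx=16,fy=16,interpolation=2),.7,1.8)
# draw where tips should be (target) at z=.093 and well outline at z=.08
d=np.array([np.cos(PW),np.sin(PW),0]);e=np.array([d[1],-d[0],0])
def poly(c,a0,a1,b0,b1,col):
    p=[proj("scene",np.array(c)+a*d+b*e) for a,b in((a0,b0),(a1,b0),(a1,b1),(a0,b1))]
    cv2.polylines(o,[np.array([(int((w[0]-335+.5)*16),int((w[1]-160+.5)*16)) for w in p])],True,col,1)
poly([.562,.2263,.08],-.018,.018,-.012,.012,(255,0,0))
for s in(-1,1): poly([.562,.227,.093],s*.0078,s*.0128,-.007,.007,(0,160,0))
cv2.imwrite("pics/w3.png",o)
```

```text
t16.24 tcp [0.5627 0.2333 0.1694] F [ 0.78 -0.66 -0.1 ] w0.3629
```

View pics/w3.png

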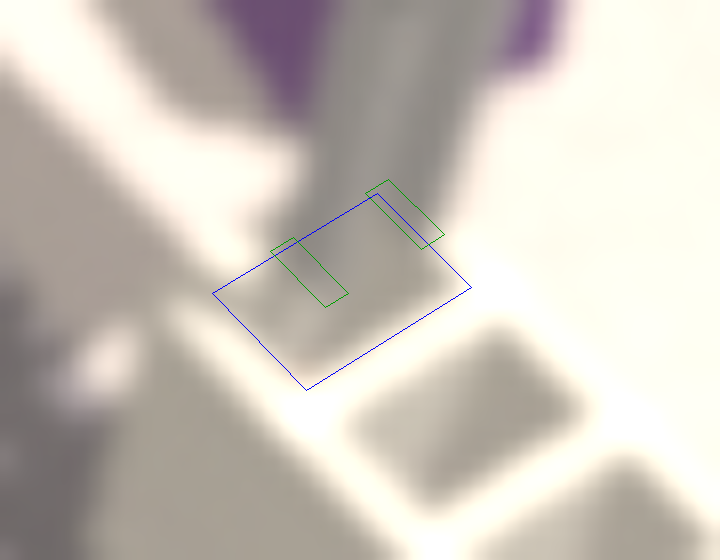

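Run:
```python
from h import *
print(movel([.563,.2332,.135],v=.05,until_force=5));st()
look("scene","w4",[.562,.227,.135],PW,half=.0078,W=50,H=37,k=16)
```

```text
False
t17.39 tcp [0.5632 0.2333 0.1351] F [ 0.32  0.34 -0.67] w0.3645
w4 org 329 164 k 16
```

View pics/w4.png

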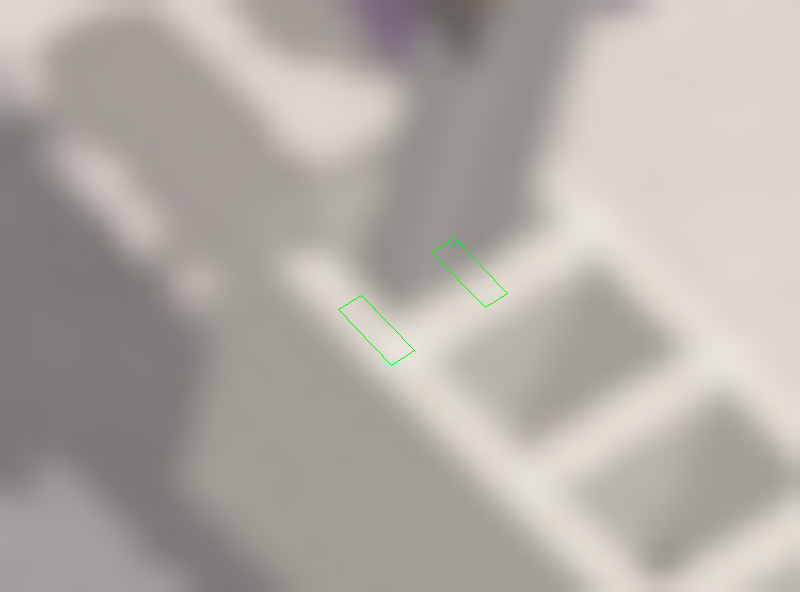

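Run:
```python
from h import *
print(movel([.563,.2332,.098],v=.02,until_force=3.5));st();wait(.2);st()
```

```text
True
t19.05 tcp [0.5632 0.2334 0.1023] F [-0.59  0.99  4.88] w0.3628
t19.25 tcp [0.563  0.2333 0.1022] F [-0.    0.91  6.  ] w0.3639
```

Run:
```python
from h import *
movel([.563,.2333,.1030],v=.02);st()
for w in(.34,.32,.305,.297,.29,.283,.275): command_gripper(w);st(w)
```

```text
t19.50 tcp [0.5627 0.2331 0.1027] F [-0.54  0.05 -0.72] w0.3594
0.34 t19.75 tcp [0.5629 0.2334 0.1029] F [-1.14  1.    0.74] w0.3424
0.32 t20.00 tcp [0.5629 0.2332 0.1029] F [-0.38 -0.03  0.05] w0.3224
0.305 t20.23 tcp [0.563  0.2333 0.103 ] F [-0.27  0.16 -1.32] w0.3103
0.297 t20.45 tcp [0.563  0.2333 0.1029] F [ 0.31 -0.63 -0.43] w0.2993
0.29 t20.67 tcp [0.563  0.2333 0.103 ] F [ 0.23 -0.64 -0.69] w0.2940
0.283 t20.88 tcp [0.563  0.2333 0.103 ] F [-0.6   0.1  -1.34] w0.2869
0.275 t21.10 tcp [0.563  0.2333 0.103 ] F [-0.18  0.87 -0.36] w0.2795
```

Run:
```python
from h import *
print([round(get_grip_width(),4) for _ in range(4)])
for w in(.265,.255): command_gripper(w);st(w,[round(get_grip_width(),4) for _ in range(4)])
```

```text
[0.2795, 0.2795, 0.2795, 0.2795]
0.265 [0.2797, 0.2797, 0.2797, 0.2797] t21.32 tcp [0.563  0.2333 0.103 ] F [-0.15  0.34 -1.  ] w0.2797
0.255 [0.278, 0.278, 0.278, 0.278] t21.53 tcp [0.563  0.2333 0.103 ] F [-0.32 -0.7  -0.58] w0.2780
```

Run:
```python
from h import *
movel([.563,.2333,.23],v=.07);st()
im=avg("scene",4);np.save("s4.npy",im)
u=proj("scene",[.562,.227,.15]);x,y=int(u[0])-25,int(u[1])-16;print(x,y)
cv2.imwrite("pics/l1.png",gam(cv2.resize(im[y:y+37,x:x+50],None,fx=16,fy=16,interpolation=2),.5,1.2))
```

```text
t23.50 tcp [0.5628 0.2332 0.2296] F [-0.21 -0.32 -1.7 ] w0.2772
335 145
```

View pics/l1.png

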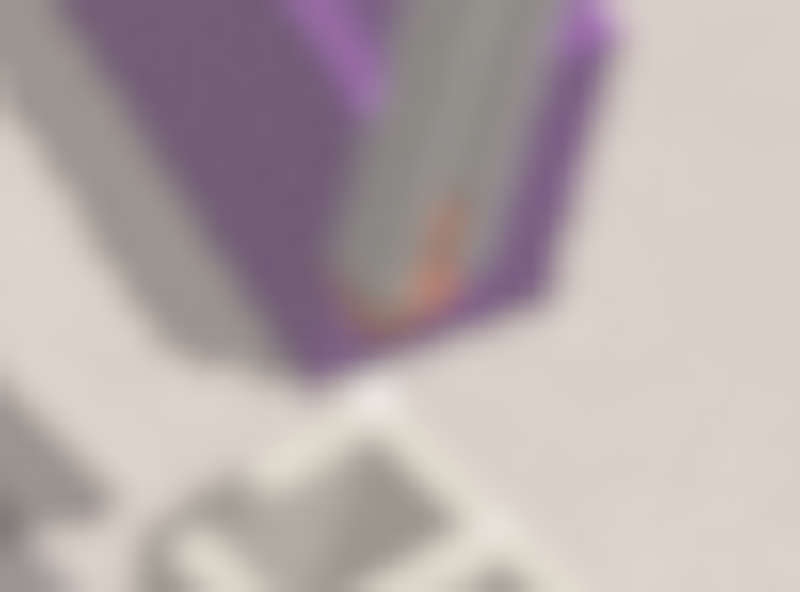

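```bash
cat >> h.py <<'E'
PR=np.radians(60.); SEAT=np.array([.5988,.0277])
E
python3 - <<'E'
from h import *
move_pose([.6005,.0342,.24],q(PR));st()
movel([.6005,.0342,.176],v=.1);st()
def v(n,name,k=16):
    im=avg(n,6);np.save(name+".npy",im)
    u=proj(n,[*SEAT,.075]);x,y=int(u[0])-25,int(u[1])-22
    o=gam(cv2.resize(im[y:y+37,x:x+50],None,fx=k,fy=k,interpolation=2),.5,1.3)
    cv2.imwrite(f"pics/{name}.png",o);print(n,x,y)
v("scene","r1");v("top","r1t")
E
```

```text
t24.52 tcp [0.6004 0.0349 0.2399] F [-0.21 -0.03 -0.99] w0.2819
t25.32 tcp [0.6009 0.0344 0.1764] F [-1.25  0.06 -2.02] w0.2811
scene 271 196
top 244 176
```

View pics/r1.png

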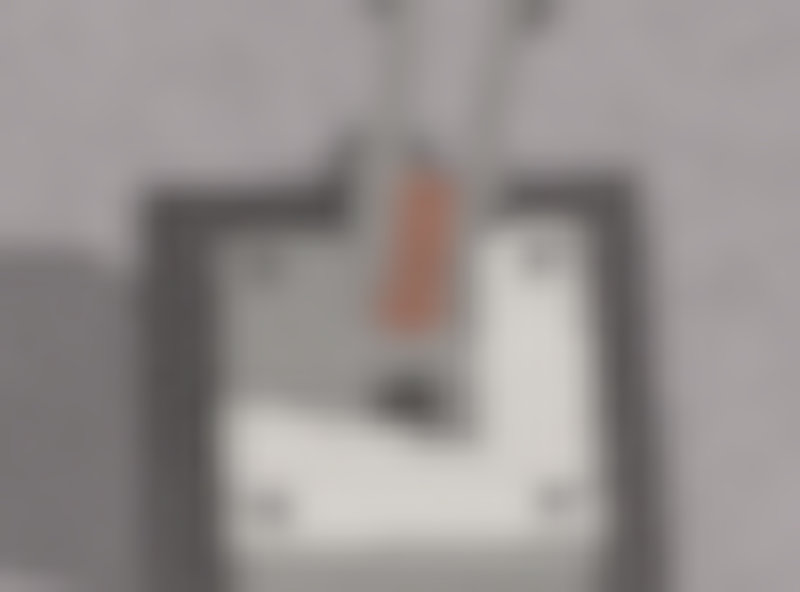

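View pics/r1t.png

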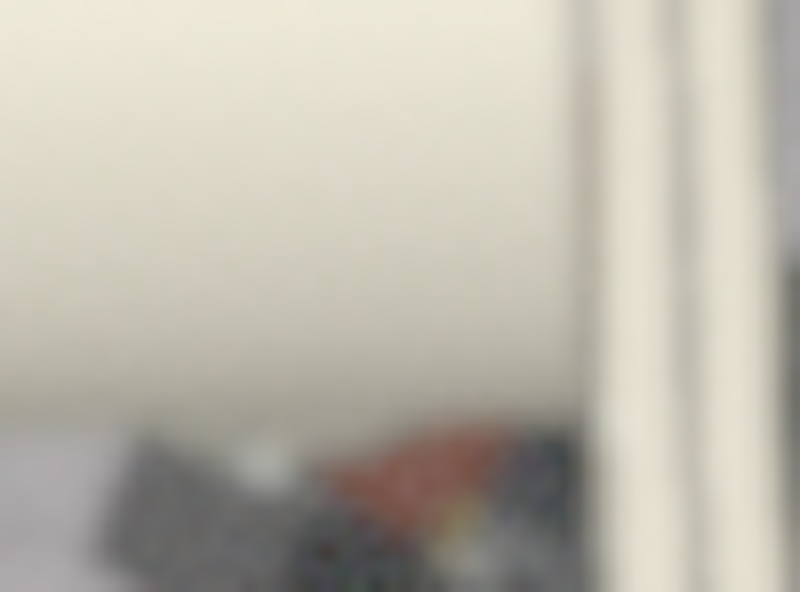

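Run:
```python
from h import *
im=np.load("r1.npy")
c=im[200:225,286:306]
o=cv2.resize(c,None,fx=24,fy=24,interpolation=2)
rb=np.clip((o[...,2]/o[...,0]-1)*150,0,255).astype(np.uint8)
o=gam(o,.8,2.2)
d=np.array([np.cos(PR),np.sin(PR),0]);e=np.array([d[1],-d[0],0])
# model: plug centre (camera coords) at bias-corrected tcp
ctr=np.array([.6005,.0342,0])-.0065*d
def circ(z,r,col):
    p=[proj("scene",ctr+[r*np.cos(t),r*np.sin(t),z]) for t in np.linspace(0,6.28,40)]
    cv2.polylines(o,[np.array([(int((w[0]-286+.5)*24),int((w[1]-200+.5)*24)) for w in p])],True,col,1)
zt=.176-.077
circ(zt-.0005,.010,(0,255,0));circ(zt-.0045,.01,(0,255,0));circ(zt-.0165,.006,(255,0,0))
ctr=np.array([*SEAT,0]);circ(.066,.0075,(255,0,255))
cv2.imwrite("pics/r2.png",cv2.resize(np.hstack([o,cv2.cvtColor(rb,cv2.COLOR_GRAY2BGR)]),(800,500)))
```

```text
(no output)
```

View pics/r2.png

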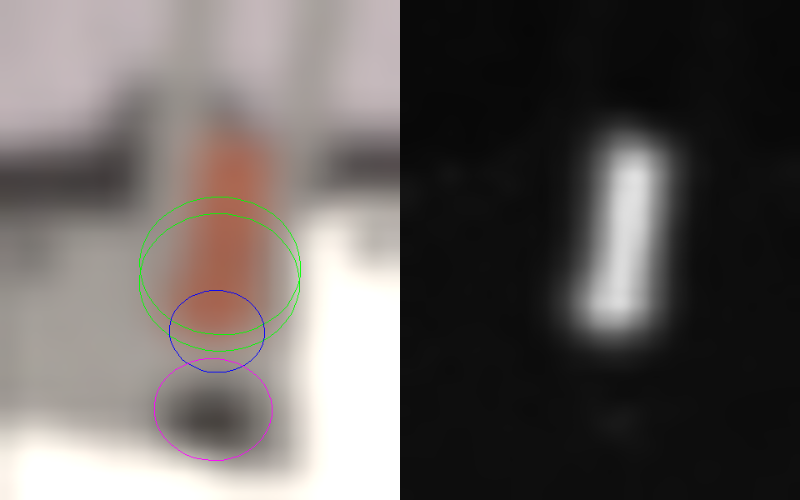

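Run:
```python
from h import *
im=np.load("r1.npy");c=im[200:225,286:306]
rb=cv2.resize(c[...,2]/c[...,0]-1,None,fx=20,fy=20,interpolation=2)
d=np.array([np.cos(PR),np.sin(PR),0]);e=np.array([d[1],-d[0],0]);ctr=np.array([.6005,.0342,0])-.0065*d
zt=.0985
f=lambda p:((proj("scene",p)-[286,200]+.5)*20).round(1)
print("top back",f(ctr-.007*e+[0,0,zt+.016]),"top front",f(ctr+.007*e+[0,0,zt+.016]),"bot front",f(ctr+.007*e+[0,0,zt]),"flange front",f(ctr+.01*e+[0,0,zt]),f(ctr+.01*e+[0,0,zt-.004]))
for r in range(120,360,20):
    w=np.clip(rb[r]-.15,0,None); x=np.arange(len(w)); m=w.max(); idx=np.where(rb[r]>m/2)[0]
    print(r,round((w*x).sum()/max(w.sum(),1e-6),1),round(m,2),(idx.min(),idx.max()) if m>.2 else "")
print("d/mm",f(ctr+.001*d+[0,0,zt])-f(ctr+[0,0,zt]),f(ctr+.001*e+[0,0,zt])-f(ctr+[0,0,zt]))
col=[round(float(rb[r,195:240].mean()),2) for r in range(100,380,10)];print(col)
# hole
h=cv2.resize(cv2.cvtColor(c.astype(np.float32),cv2.COLOR_BGR2GRAY),None,fx=20,fy=20,interpolation=2)[360:470,140:290]
w=np.clip(70-h,0,None);yy,xx=np.mgrid[360:470,140:290];print("hole c",(w*xx).sum()/w.sum(),(w*yy).sum()/w.sum(),h.min(),h.max(),"seat pred",f(np.array([*SEAT,.066])))
```

```text
top back [226.  149.8] top front [221.3 247. ] bot front [217.9 314. ] flange front [217.  334.8] [216.1 351.2]
120 220.5 0.1 
140 230.3 0.52 (np.int64(190), np.int64(271))
160 232.6 1.06 (np.int64(196), np.int64(268))
180 231.9 1.33 (np.int64(198), np.int64(266))
200 230.0 1.34 (np.int64(196), np.int64(265))
220 227.8 1.33 (np.int64(193), np.int64(263))
240 225.3 1.3 (np.int64(191), np.int64(260))
260 222.1 1.28 (np.int64(189), np.int64(257))
280 218.0 1.29 (np.int64(182), np.int64(255))
300 214.8 1.27 (np.int64(175), np.int64(253))
320 213.4 0.93 (np.int64(172), np.int64(254))
340 213.0 0.36 (np.int64(163), np.int64(265))
d/mm [8.  0.4] [-0.4  6.9]
[0.08, 0.14, 0.23, 0.38, 0.56, 0.77, 0.95, 1.09, 1.16, 1.19, 1.22, 1.24, 1.24, 1.24, 1.24, 1.24, 1.26, 1.27, 1.3, 1.3, 1.31, 1.21, 0.99, 0.7, 0.46, 0.28, 0.17, 0.13]
hole c 212.9061161453213 411.7189258412911 22.53685 115.53389 seat pred [213.2 409.4]
```

Run:
```python
from h import *
movel([.6021,.0327,.164],v=.05);st()
im=avg("scene",6);np.save("r3.npy",im);c=im[200:225,286:306]
rb=cv2.resize(c[...,2]/c[...,0]-1,None,fx=20,fy=20,interpolation=2)
d=np.array([np.cos(PR),np.sin(PR),0]);e=np.array([d[1],-d[0],0]);ctr=np.array([.5985,.0278,0]);zt=.164-.0775
f=lambda p:((proj("scene",p)-[286,200]+.5)*20).round(1)
print("want: top back",f(ctr-.007*e+[0,0,zt+.016]),"top front",f(ctr+.007*e+[0,0,zt+.016]),"flange front",f(ctr+.01*e+[0,0,zt]))
for r in range(180,420,20):
    m=rb[r].max(); idx=np.where(rb[r]>m/2)[0]; print(r,round(m,2),(idx.min(),idx.max(),(idx.min()+idx.max())/2) if m>.2 else "")
print([round(float(rb[r,190:235].mean()),2) for r in range(150,420,10)])
cv2.imwrite("pics/r3.png",gam(cv2.resize(c,None,fx=24,fy=24,interpolation=2),.7,1.8))
```

```text
t26.31 tcp [0.6017 0.0326 0.1633] F [-0.4   0.4   0.68] w0.2773
want: top back [222.6 210.8] top front [218.  307.6] flange front [213.6 394. ]
180 0.37 (np.int64(197), np.int64(252), np.float64(224.5))
200 0.99 (np.int64(199), np.int64(251), np.float64(225.0))
220 1.4 (np.int64(195), np.int64(252), np.float64(223.5))
240 1.47 (np.int64(192), np.int64(252), np.float64(222.0))
260 1.47 (np.int64(189), np.int64(250), np.float64(219.5))
280 1.47 (np.int64(185), np.int64(248), np.float64(216.5))
300 1.46 (np.int64(182), np.int64(246), np.float64(214.0))
320 1.45 (np.int64(180), np.int64(243), np.float64(211.5))
340 1.46 (np.int64(177), np.int64(241), np.float64(209.0))
360 1.51 (np.int64(174), np.int64(241), np.float64(207.5))
380 1.44 (np.int64(174), np.int64(240), np.float64(207.0))
400 1.1 (np.int64(177), np.int64(238), np.float64(207.5))
[0.1, 0.09, 0.15, 0.28, 0.5, 0.74, 0.96, 1.1, 1.18, 1.22, 1.24, 1.27, 1.28, 1.3, 1.3, 1.31, 1.31, 1.3, 1.29, 1.3, 1.32, 1.35, 1.33, 1.29, 1.15, 0.97, 0.72]
```

View pics/r3.png

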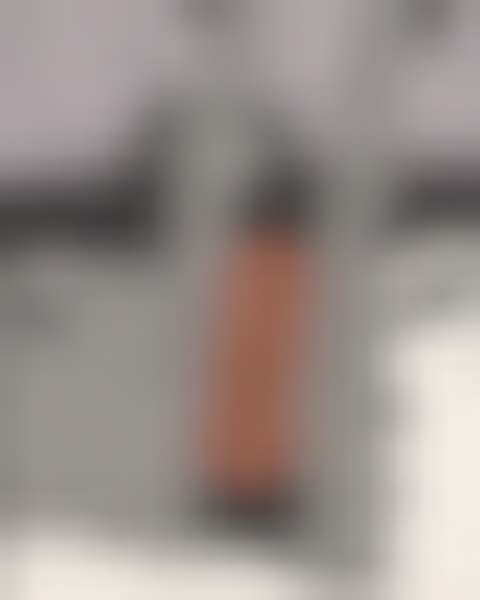

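Run:
```python
from h import *
p=[.60235,.03315]
print(movel([*p,.150],v=.015,until_force=2.5));st();wait(.15);st()
look("scene","r4",[.5985,.0278,.15],PR,half=.005,W=50,H=37,k=16)
```

```text
True
t27.33 tcp [0.6022 0.0331 0.1524] F [0.89 0.42 3.17] w0.2763
t27.48 tcp [0.602  0.0331 0.1523] F [ 0.49 -0.51  5.12] w0.2867
r4 org 271 200 k 16
```

View pics/r4.png

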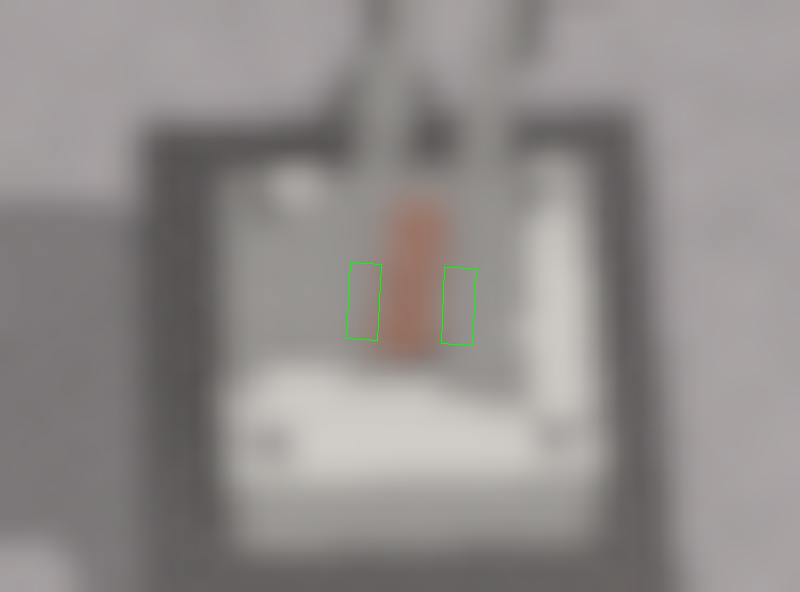

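Run:
```python
from h import *
p=[.60235,.03315]
for z in(.1515,.1505,.1495,.149,.1485,.148,.1475,.147,.1465,.146):
    r=movel([*p,z],v=.01,until_force=6); F=np.mean([get_ft_force() for _ in range(1)],0)
    st(z,r)
    if r or F[2]>11: break
```

```text
0.1515 False t27.93 tcp [0.6024 0.0331 0.1515] F [-0.18 -0.23  5.07] w0.2832
0.1505 False t28.18 tcp [0.6022 0.0332 0.1504] F [0.73 0.08 3.66] w0.2836
0.1495 False t28.43 tcp [0.6022 0.0331 0.1494] F [-0.29 -0.2   4.07] w0.2792
0.149 False t28.68 tcp [0.6023 0.0332 0.149 ] F [-0.35 -0.76  4.91] w0.2787
0.1485 False t28.93 tcp [0.6023 0.0332 0.1485] F [ 0.12 -0.    4.25] w0.2815
0.148 False t29.18 tcp [0.6023 0.0331 0.148 ] F [ 0.98 -0.03  4.42] w0.2813
0.1475 False t29.43 tcp [0.6023 0.0331 0.1474] F [0.37 0.6  3.38] w0.2759
0.147 False t29.68 tcp [0.6024 0.0331 0.1471] F [ 0.4  -0.83  5.23] w0.2808
0.1465 False t29.93 tcp [0.6028 0.0331 0.147 ] F [-0.27 -1.33  7.07] w0.2807
0.146 False t30.18 tcp [0.6031 0.0331 0.1469] F [ 0.35 -0.61  9.84] w0.2799
```

Run:
```python
from h import *
p=[.60235,.03315]
z=.146
while z>.1425:
    z-=.0004; movel([*p,z],v=.005,until_force=6)
    F=[get_ft_force()[2]]
    for _ in range(2): wait(.02);F.append(get_ft_force()[2])
    st(round(z,4),round(np.mean(F),2))
    if np.mean(F)>13.3: break
for _ in range(10): wait(.08); print(round(get_ft_force()[2],1),end=" ")
st()
```

```text
0.1456 11.89 t30.47 tcp [0.6033 0.0331 0.1469] F [ 0.04 -0.1  12.31] w0.2775
0.1452 14.12 t30.75 tcp [0.6036 0.033  0.1468] F [-1.46 -0.64 13.77] w0.2794
13.3 14.4 13.9 13.9 13.3 13.7 13.8 14.1 13.7 13.3 t31.58 tcp [0.6036 0.033  0.1469] F [-1.08 -1.71 13.33] w0.2778
```

Run:
```python
from h import *
p=[.6026,.0331]
movel([*p,.1471],v=.02);st()
for w in(.30,.33,.36): command_gripper(w)
st()
movel([*p,.19],v=.05);st()
movel([*p,.25],v=.15)
look("scene","e1",[.5985,.0278,.15],PR,half=.005,W=66,H=50,k=12)
```

```text
t31.83 tcp [0.6026 0.0331 0.1471] F [-0.49 -0.26  4.8 ] w0.2852
t32.64 tcp [0.6025 0.0332 0.1469] F [-0.35  0.32 -1.19] w0.3613
t33.65 tcp [0.6023 0.0331 0.1897] F [ 0.59  0.16 -1.36] w0.3626
e1 org 263 193 k 12
```

View pics/e1.png

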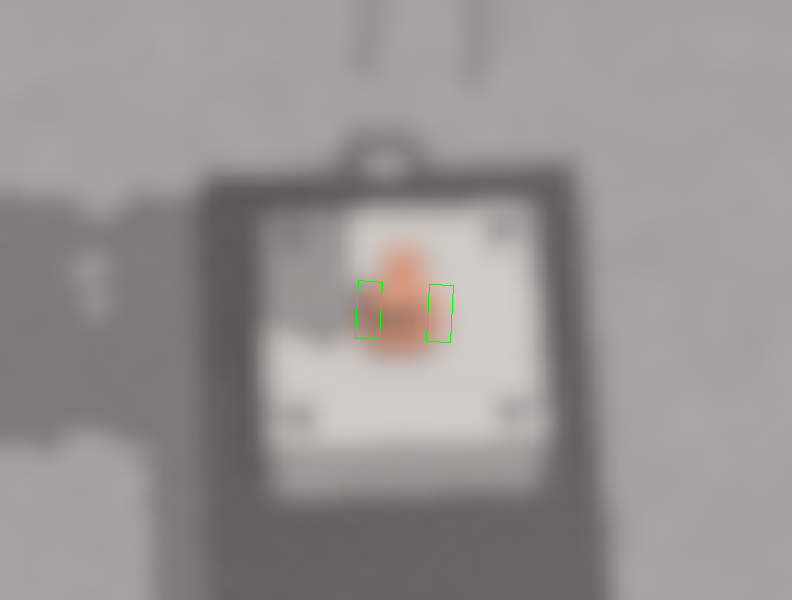

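Run:
```python
from h import *
move_pose([.5483,-.3198,.25],q(PS))
movel([.5483,-.3198,.160],v=.15);st()
im=avg("scene",5)
d=np.array([np.cos(PS),np.sin(PS),0]);e=np.array([d[1],-d[0],0])
o=gam(cv2.resize(im[222:272,125:185],None,fx=12,fy=12,interpolation=2),.6,1.5)
def poly(c,a0,a1,b0,b1,col):
    p=[proj("scene",np.array(c)+a*d+b*e) for a,b in((a0,b0),(a1,b0),(a1,b1),(a0,b1))]
    cv2.polylines(o,[np.array([(int((w[0]-125+.5)*12),int((w[1]-222+.5)*12)) for w in p])],True,col,1)
b=np.array([.5483,-.3198,.083])-.0065*d
for s in(-1,1): poly(b,s*.008,s*.013,-.007,.007,(0,160,0))
poly([.5478,-.3258,.07],-.02,.02,-.011,.011,(255,0,0))
cv2.imwrite("pics/c1.png",o)
```

```text
t36.49 tcp [ 0.549  -0.3198  0.1607] F [-0.43 -0.12 -0.72] w0.3647
```

View pics/c1.png

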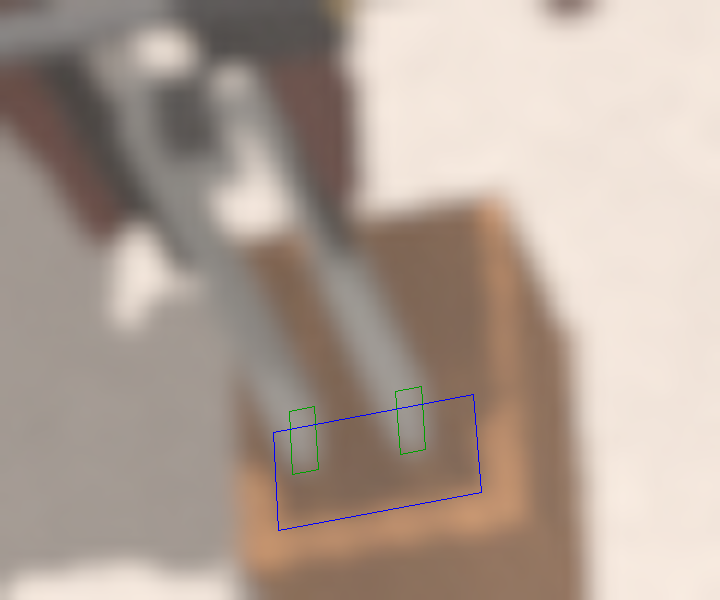

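Run:
```python
from h import *
print(movel([.5483,-.3198,.115],v=.06,until_force=4));st()
print(movel([.5483,-.3198,.083],v=.025,until_force=3));st()
```

```text
False
t37.64 tcp [ 0.5485 -0.32    0.1152] F [0.18 0.29 0.06] w0.3582
True
t38.76 tcp [ 0.5484 -0.32    0.0847] F [-0.61  0.25  4.65] w0.3612
```

Tips rest on the cell floor (TCP 0.0847, as at pick-up). Release slowly and rise.

Run:
```python
from h import *
movel([.5483,-.3198,.0850],v=.02)
for w in(.38,.40,.43,.5,.8): command_gripper(w)
st(); movel([.5483,-.3198,.12],v=.04);movel([.5483,-.3198,.26],v=.15)
move_pose([.45,-.1,.3],q(PS)); wait(.3)
t=avg("top",4);s=avg("scene",4);np.save("t9.npy",t);np.save("s9.npy",s)
a=gam(cv2.resize(s[215:290,110:210],(400,300),interpolation=2),.5,1.2)
b=gam(cv2.resize(t[185:260,350:450],(400,300),interpolation=2),.5,1.2)
c=gam(cv2.resize(s[165:265,265:398],(400,300),interpolation=2),.5,1.2)
e=gam(cv2.resize(t[165:240,180:280],(400,300),interpolation=2),.5,1.2)
cv2.imwrite("pics/f1.png",np.vstack([np.hstack([a,b]),np.hstack([c,e])]))
cv2.imwrite("pics/f2.png",gam(s,.6));cv2.imwrite("pics/f3.png",gam(t,.6));st()
```

```text
t40.74 tcp [ 0.5483 -0.3198  0.085 ] F [-0.36  1.2   0.11] w0.8008
t44.52 tcp [ 0.45 -0.1   0.3 ] F [ 0.17 -0.06 -0.18] w0.7975
```

View pics/f1.png

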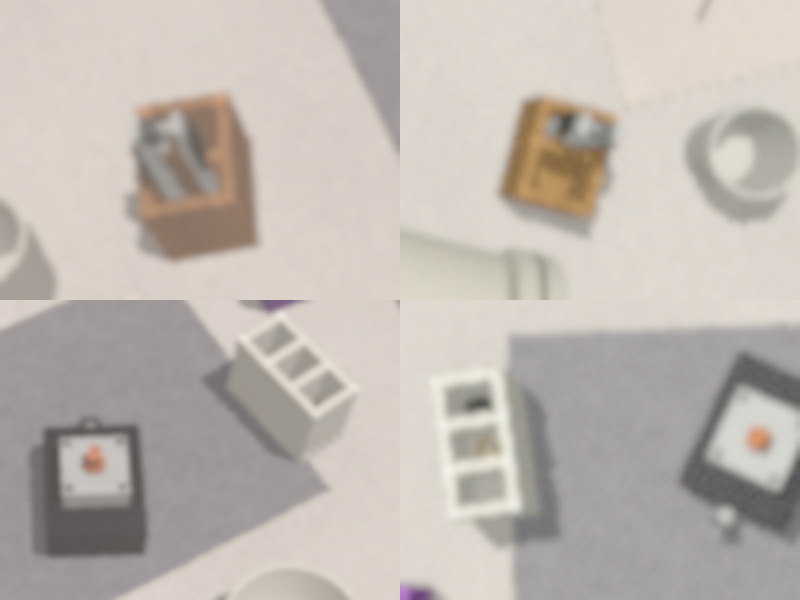

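View pics/f2.png

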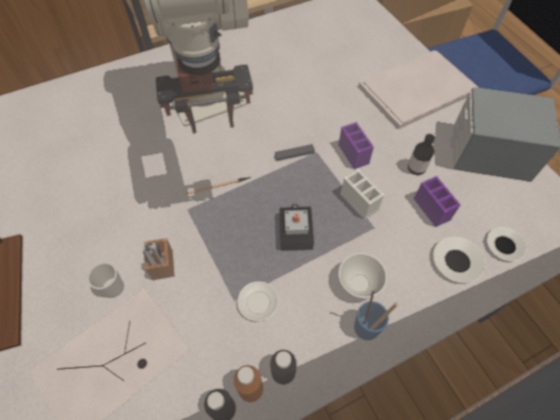

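```bash
python3 -c "
from h import *
job_done();st()"
```

```text
the job is handed in; nothing more can be done
the job is handed in; nothing more can be done
```

The plug is seated in the reservoir's filler hole, the tongs are back in their cell, and the job is handed in. The robot clock read about 44.5 s at my last reading. No verdict was reported.

**What I did:**
- I took the tongs from the stand and lowered them open into the well nearest the robot, where the orange plug lay. I squeezed them shut on its tab in small steps and lifted it out.
- I put the plug into the filler hole; the peg met the seal 6–7 mm below the boss face. I pushed it down until it stopped moving, at the height where the flange lies on the boss.
- I held a push of about 14 N on the wrist sensor for 0.8 s, about 15 N on the plug once the tongs' weight is added.
- I then opened the tongs, stood them back in the cell, and moved the arm away.

**Last checks:**
- **Plug:** both camera views show it upright and centred in the boss.
- **Tongs:** they stand upright in their cell. They touched its floor at the same tool height as when I picked them up.
- **Bystanders:** the ink stub and ferrule are still in their wells, and everything else in the pictures looks unmoved.
- **Robot:** nothing was near the open gripper, and the force reading was about zero.

**What disagreed:**
- Both cameras showed the gripper about 6–7 mm to the robot's right (−y) of its reported position, more than the stated 2 mm calibration. I corrected for this by lining the tongs up with each target in the pictures.
- The gripper stopped at about 24.6 mm when closed on the tab, not the expected 26 mm. The plug still held and released cleanly.

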